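Make the board test fixture safe, fold its cover away and load the boards

TASK

Get the board test fixture ready: first turn the level knob until its pointer is at the red zero mark, only then push the fixture's bifold cover right back until its two panels stand folded flat against each other. Then take every circuit board from the low shelf and lay it flat and square in the middle of the fixture bay of its own colour, component side up (either end may face the robot), leaving the knob at zero, the cover folded, and the meter, pump and jar where they are.

Things in the scene. Friction and masses are not known exactly. Their poses are not given: they have to be found in the camera images.
- fixture: Test fixture, fixed, 180 x 400 mm. Origin under its centre; x to the far rim, y left, z up. Three bays in a row along y, then a grey pod (70 mm high, with the knob) at the +y end. Bed 45 mm above the bench; side walls 72 mm high stand 62 mm beyond the outer bays' centres. The bifold cover lies over the bays.
- level_knob (a joint): Black bar knob of the level dial, on the grey pod, vertical axis. Value in rad: 0 = pointer end (white line) at the red zero mark; positive = anticlockwise seen from above; stops at -0.6 and 2.8. Starts between 0.6 and 2.3. Stays where it is left (friction about 0.04 N m).
- knob_grip (a point): Point on the knob's axis, half-way up its grip bar. Bar 50 mm long, 14 mm thick, 26 mm high (13 mm above and below this point), on a 50 mm disc. This point turns with the knob: its x axis runs along the bar, AWAY from the pointer end; z up.
- zero_mark (a point): Red zero mark on the white dial face, 35 mm from the knob's axis, on the robot's side of it. Fixed.
- cover_inner (a joint): Angle of the cover's inner panel in rad: 0 = cover spread flat over the bays; 1.571 = both panels stand upright, folded flat against each other (end stop). Starts tented, 0.35 to 0.75. Stiff hinges: it stays where it is left.
- cover_hinge (a point): Middle of the far-rim hinge line of the cover's inner panel, 75 mm above the bench. Two equal grey panels, each 75 x 298 x 6 mm: the inner is hinged here, the outer is hinged to it and ends in the orange push bar. Folded, the bar ends at this line and the panels stand 75 mm tall above it.
- push_bar (a point): Middle of the orange push bar: round, 14 mm thick, 298 mm long along the fixture's y, on the robot-side free edge of the outer panel. It is guided: it always travels level, 75 mm above the bench, straight along the fixture's +x to the far-rim hinge, while the middle hinge rises. Needs up to about 8 N. 20 mm of free room below it.
- shelf_edge (a point): Middle of the front edge (black line) of the white low shelf, fixed, where the boards start, 5 mm or more behind the edge, about 100 mm apart. x into the shelf, y left along the edge, z up. Surface 45 mm above the bench, 162 mm deep, 158 mm either way in y, with 9 mm rims at the back and sides.
- shelf: The low shelf; origin under it, 30 mm behind its front edge. In front of the edge is an open slot 47 mm wide and 35 mm deep where fingers can go down beside an overhanging board; beyond the slot runs a catch rail 13 mm wide, its top 2 mm below the surface, with a front rim 9 mm above the surface.
- board_green_mid (a point): Centre (half-way up) of the green circuit board: stiff plate 120 mm (its x) x 50 mm (its y) x 3 mm, about 60 g, z out of the component side. Too thin to pick off a flat surface; slides easily on shelf and bed (friction 0.25): press on top (5 N or so) and slide until one end overhangs the shelf's slot by 30 to 45 mm, then grip its two long edges there. Not in every run.
- board_blue_mid (a point): Centre (half-way up) of the blue circuit board: stiff plate 120 mm (its x) x 50 mm (its y) x 3 mm, about 60 g, z out of the component side. Too thin to pick off a flat surface; slides easily on shelf and bed (friction 0.25): press on top (5 N or so) and slide until one end overhangs the shelf's slot by 30 to 45 mm, then grip its two long edges there. Not in every run.
- board_red_mid (a point): Centre (half-way up) of the red circuit board: stiff plate 120 mm (its x) x 50 mm (its y) x 3 mm, about 60 g, z out of the component side. Too thin to pick off a flat surface; slides easily on shelf and bed (friction 0.25): press on top (5 N or so) and slide until one end overhangs the shelf's slot by 30 to 45 mm, then grip its two long edges there. Not in every run.
- bay_green (a point): Centre of the green-marked bay, on the bed surface. x = long direction of a laid board (to the far rim), y left, z up. A laid board's centre is 1.5 mm above it. Bays 90 mm apart. Finger channel 35 mm deep at x -65 to -18 mm, under the board's robot-side end; solid bed from -18 to +87 mm; level lip at -80 to -65 mm with a 9 mm rim in front; cover hinge at x +80 mm.
- bay_blue (a point): Centre of the blue-marked bay, on the bed surface. x = long direction of a laid board (to the far rim), y left, z up. A laid board's centre is 1.5 mm above it. Bays 90 mm apart. Finger channel 35 mm deep at x -65 to -18 mm, under the board's robot-side end; solid bed from -18 to +87 mm; level lip at -80 to -65 mm with a 9 mm rim in front; cover hinge at x +80 mm.
- bay_red (a point): Centre of the red-marked bay, on the bed surface. x = long direction of a laid board (to the far rim), y left, z up. A laid board's centre is 1.5 mm above it. Bays 90 mm apart. Finger channel 35 mm deep at x -65 to -18 mm, under the board's robot-side end; solid bed from -18 to +87 mm; level lip at -80 to -65 mm with a 9 mm rim in front; cover hinge at x +80 mm.
- meter: Bystander: grey-green handheld meter lying on the bench, 150 x 80 x 40 mm, loose. Origin: centre of its underside.
- solder_pump: Bystander: blue and silver hand pump lying on the bench, 180 mm long, 22 mm thick, loose. Origin: centre of its underside.
- flux_jar: Bystander: jar 60 mm in diameter, 70 mm high, standing on the bench, loose. Origin: centre of its underside.
Mind the look-alikes: they are no part of the job. Of the things that look like the part that bears board_green_mid, the middle-sized one is meant.

How it is judged (in metres and radians):
On the way, in this order (a step that is already met when the one before it is completed fails the run):
1. the level knob's pointer is at zero (within 8 degrees) (value of joint level_knob between -0.14 and 0.14 rad), for 0.2 s.
2. with the knob at zero, the cover is folded flat (panels within about 12 degrees of each other) (all of step 1 and value of joint cover_inner above 1.47 rad), for 0.2 s.
At the end, for the whole second after the job is handed in: The knob is within 0.14 rad of zero, the cover's inner panel is beyond 1.47 rad (panels folded together), and every board that is present lies at rest, component side up, flat on the bed in the bay of its own colour: centre within 15 mm of the bay's centre, long side within 0.2 rad of the bay's (all of step 2 and horizontal distance between board_green_mid and bay_green below 0.015 m and z of board_green_mid in the frame of bay_green between -0.003 and 0.006 m and angle between the x axis of board_green_mid and the x axis of bay_green, either way round below 0.2 rad and angle between each of board_green_mid, board_blue_mid, board_red_mid's own z axis and vertical below 0.12 rad and horizontal distance between board_blue_mid and bay_blue below 0.015 m and z of board_blue_mid in the frame of bay_blue between -0.003 and 0.006 m and angle between the x axis of board_blue_mid and the x axis of bay_blue, either way round below 0.2 rad and horizontal distance between board_red_mid and bay_red below 0.015 m and z of board_red_mid in the frame of bay_red between -0.003 and 0.006 m and angle between the x axis of board_red_mid and the x axis of bay_red, either way round below 0.2 rad); the robot touches nothing.
It fails at once if the meter is shifted more than 30 mm or tipped (distance of meter from where it was at the start of the episode above 0.03 m or angle between meter's own z axis and vertical above 0.5 rad).
It fails at once if the solder pump is shifted more than 30 mm or tipped (distance of solder_pump from where it was at the start of the episode above 0.03 m or angle between solder_pump's own z axis and vertical above 0.5 rad).
It fails at once if the flux jar is shifted more than 30 mm or tipped (distance of flux_jar from where it was at the start of the episode above 0.03 m or angle between flux_jar's own z axis and vertical above 0.5 rad).
Of board_green, board_blue, board_red only 2 to 3 are there at a start; the rules pass over those that are not, and their reading is None.
At some moment in a run one of board_green, board_blue, board_red may be knocked a few centimetres aside while the robot is not near it.
It also fails if it takes over 210 s, if anything falls off the work surface, if the arm or the gripper's body presses on something with over 40 N, if the wrist force passes 120 N, or if a joint passes its speed limit or range.

ROBOT

A 6-joint arm with a two-finger parallel gripper is mounted at the origin on the work surface. World frame = base frame: x ahead of the robot, y to its left, z up, the work surface at z = 0. Lengths are in m, angles in degrees, forces in N, time in s.
With the tool pointing down it reaches from about 0.425 to 0.925 m from the base axis. Payload 12.5 kg.
Tool frame: the origin (TCP) lies on the centre line of the jaws, within the pads' length; the fingertips stand 25 mm ahead of it and the grasp point (between the pads) lies 6 mm ahead of it; z points along the fingers, y is the direction in which the jaws open and shut (so a half turn about z gives the same grasp; the last joint's range is limited). The gripper opens to 85 mm and grips with 20 to 120 N. Pads are 22 mm wide; open, the fingers measure 114 mm over their backs; the gripper's body (76 mm by 85 mm) begins 54 mm behind the grasp point. The pads swing forward as they close: fully open they stand 13 mm farther back than shut.
Start: joints at [-6.05, 28.126, 89.318, -0, 62.55, -6.05], TCP at [0.625, 0, 0.256] pointing down, gripper open.
Joint ranges: [-177.58, 177.58], [-47.91, 125.51], [2.72, 160], [-65.01, 245.01], [3.68, 167.84], [-153.87, 153.87]. Speed limits (degrees/s): [127.2, 127.2, 159.86, 180, 180, 180].

INTERFACE

Orientations are given as [roll, pitch, yaw] about the fixed x, y, z axes, in that order (R = Rz(yaw) Ry(pitch) Rx(roll)).
In Python, from plant import state, viewer, ticket gives the robot as it stands. The module is installed in compiled form; this text tells all that it offers.
- The arm moves only by the tool carry_out, never from a script. Its argument "deltas" is a list of rows, each a list of 3 entries, a list of its own where there are three numbers: the shift along the tool's x, y, z in m, then the turn, a rotation vector about the tool's x, y, z in degrees, then the opening, from 0 (shut) to 1 (fully open). In form: [[[x, y, z], [wx, wy, wz], grip], ...]. A call has 1 to 8 rows; each row shifts and turns the commanded pose from where the row before left it, along the tool's axes as they then stand; what a row does not reach is not made up. A row lasts 1/10 s, in which the tool goes at most 50 mm and 8.59 degrees, less where a joint would pass 70% of its speed; a pose out of reach is approached as far as the arm can. A call is refused whole if a number of a shift passes 0.05 or a number of a turn 8.59, either way. A call with a gripper value outside its range is refused whole. The fingers move at their own pace and stop on an object; "grip_force" is the grip in N (left out, the last holds). Time passes only in rows, so rows that do not move let the fingers close. It gives the time, the measured TCP pose, the force and the opening at its end, in the units of the state.
- state(): the state, without advancing time (a new reading comes with each control period).
- viewer.snapshot(name): name is "scene" or "side" or "wrist"; returns the picture (384x512x3 uint8, red, green, blue); there is no depth.
- viewer.camera_info(name): a dict with "vertical_fov" (degrees; the focal length in pixels is half the picture's height over the tangent of half this angle, whatever the lens; pixels are square), "cx", "cy" (the principal point, pixels), "k1" (the pictures are not rectified: a ray, as slopes to the right and down, at radius r is drawn at 1 + k1 r^2 times it, then the intrinsics apply), "position" and "orientation" of the camera in the world. Camera axes: x right, y up, looking along -z (the intrinsics and any distortion apply to the point x, -y, -z); pixel columns grow to the right and rows downward; lengths in m; the calibration is good to about 2 mm. A picture is of the moment at which its call begins: read the wrist's pose just before it. camera_info takes no time and is no camera call; for the wrist camera it gives the pose at the moment of the call.
- ticket.sign_off(): hands the job in, once; it reports no verdict.
The state is a dict: "t": time; "qpos": joint angles; "joint_velocities": joint speeds; "tau": joint torques, N m; "tcp_pos": TCP position; "tcp_rot": TCP orientation; "wrist_force": force on the tool from outside, world axes, zero at the start; "moment": the same for the moment, N m; "finger_gap": finger opening in m.
Only numpy, scipy, OpenCV 4.12 (cv2) and the standard library are available. Lean on these libraries where they do the work, as an engineer would, in place of code of your own. Each camera call takes 0.05 s, during which the arm holds its last target.

## Working session

There is one attempt and no reset: what is moved stays moved. The work goes in short steps, Python scripts to look and compute and a tool call to move; the robot and the scene stay as the last step left them, time stands still between calls to the robot, and variables do not carry over. Pictures are saved under pics/ and viewed, and the job is handed in when it is done.

Besides the shell and the picture viewer there is one more tool, called by a JSON object that holds its "op" and its "data", one argument or row to a line. carry_out: Moves the arm, as the interface text tells. Its arguments: {"type":"object","properties":{"deltas":{"type":"array","items":{"type":"array"}},"grip_force":{"type":"number"}},"required":["deltas"]}

```bash
mkdir -p pics; cat > h.py <<'E'
import numpy as np, cv2
from plant import state, viewer, ticket
from scipy.spatial.transform import Rotation as R
def snap(n,f):
    ci=viewer.camera_info(n); im=viewer.snapshot(n)
    cv2.imwrite('pics/'+f+'.png',im[:,:,::-1]); np.save('pics/'+f+'.npy',im)
    import pickle; pickle.dump(ci,open('pics/'+f+'.pkl','wb'))
    return im,ci
def load(f):
    import pickle
    return np.load('pics/'+f+'.npy'),pickle.load(open('pics/'+f+'.pkl','rb'))
def K(ci):
    f=192/np.tan(np.radians(ci['vertical_fov']/2)); return np.array([[f,0,ci['cx']],[0,f,ci['cy']],[0,0,1.]])
def Rc(ci):
    o=np.array(ci['orientation'],float)
    return R.from_euler('xyz',o,degrees=True).as_matrix() if o.shape==(3,) else o
def rays(ci,px):
    px=np.atleast_2d(np.array(px,float)); k=K(ci)
    d=(px-[k[0,2],k[1,2]])/k[0,0]; u=d.copy()
    for _ in range(30): u=d/(1+ci['k1']*(u**2).sum(1,keepdims=True))
    return np.c_[u[:,0],-u[:,1],-np.ones(len(u))]@Rc(ci).T
def onplane(ci,px,z):
    r=rays(ci,px); p=np.array(ci['position']); return p+r*((z-p[2])/r[:,2])[:,None]
def proj(ci,P):
    P=np.atleast_2d(np.array(P,float)); c=(P-np.array(ci['position']))@Rc(ci)
    u=np.c_[c[:,0],-c[:,1]]/(-c[:,2:3]); u=u*(1+ci['k1']*(u**2).sum(1,keepdims=True)); k=K(ci)
    return u*k[0,0]+[k[0,2],k[1,2]]
E
python3 - <<'E'
from h import *
print(state())
for n in ['scene','side','wrist']:
    im,ci=snap(n,n+'0'); print(n,ci)
E
```

```text
{'t': 0.0, 'qpos': array([-6.05084744e+00,  2.81664833e+01,  8.93517079e+01,  5.84800474e-04,
        6.25503996e+01, -6.04869453e+00]), 'joint_velocities': array([ 0.03699788, -0.04833988, -0.00073858, -0.10705645, -0.0885076 ,
       -0.02801281]), 'tau': array([-2.53899279e-04, -6.18447447e+01, -2.61596632e+01, -1.41405640e-04,
        4.01603000e-03, -9.44706159e-06]), 'tcp_pos': array([6.24787687e-01, 4.28189902e-05, 2.55692888e-01]), 'tcp_rot': array([-1.79931846e+02, -7.74341732e-03,  8.99975726e+01]), 'wrist_force': array([-1.05633255, -0.10867076, -0.36435968]), 'moment': array([-0.01946867, -0.01854205,  0.00783951]), 'finger_gap': 0.08526641300371729}
scene {'vertical_fov': 51.1807297718966, 'cx': 250.18572209892844, 'cy': 189.93291351258267, 'k1': -0.1379595366140539, 'position': array([1.63486934, 0.17763103, 0.75634264]), 'orientation': array([56.57891211, -0.20858158, 91.61253114])}
side {'vertical_fov': 50.21456784467714, 'cx': 254.73161775926877, 'cy': 191.60067967263973, 'k1': -0.13098892936172646, 'position': array([0.39855623, 0.95395093, 1.03901023]), 'orientation': array([  40.31594644,    0.709862  , -165.48679412])}
wrist {'vertical_fov': 62.055364973917584, 'cx': 251.22940577309305, 'cy': 192.82249100943966, 'k1': -0.043059067233475176, 'position': array([0.62574966, 0.08111327, 0.37392748]), 'orientation': array([-1.83501228e+01,  8.72527135e-02,  8.73897107e-03])}
```

View pics/scene0.png

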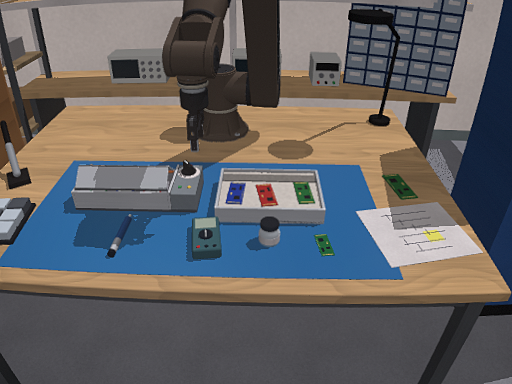

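View pics/side0.png

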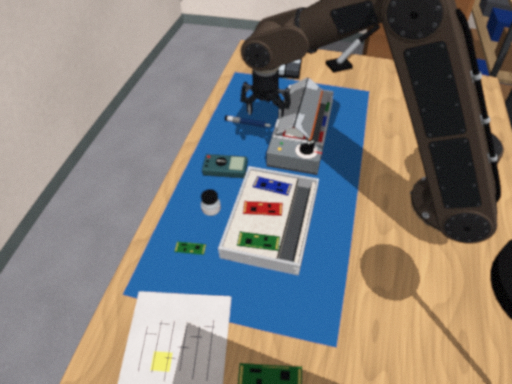

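View pics/wrist0.png

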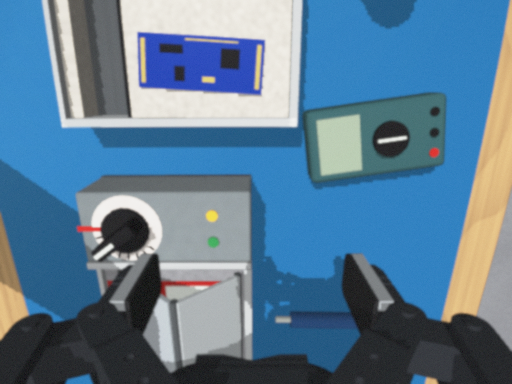

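```bash
python3 - <<'E'
from h import *
im,ci=load('wrist0')
c=cv2.resize(im[170:384,40:300],None,fx=3,fy=2.8,interpolation=cv2.INTER_CUBIC)[:600,:780]; cv2.imwrite('pics/w0k.png',c[:,:,::-1])
im,ci=load('scene0')
c=cv2.resize(im[140:270,60:460],None,fx=2,fy=2,interpolation=cv2.INTER_CUBIC)[:600,:800]; cv2.imwrite('pics/s0k.png',c[:,:,::-1])
im,ci=load('side0')
c=cv2.resize(im[70:290,150:350],None,fx=2.7,fy=2.7,interpolation=cv2.INTER_CUBIC)[:600,:800]; cv2.imwrite('pics/d0k.png',c[:,:,::-1])
# shape of boards in scene and side
for f in ['scene0','side0','wrist0']:
    im,ci=load(f); hsv=cv2.cvtColor(im,cv2.COLOR_RGB2HSV)
    for nm,lo,hi in [('g',(50,120,50),(75,255,255)),('b',(112,150,80),(125,255,255)),('r',(0,170,120),(8,255,255))]:
        m=cv2.inRange(hsv,lo,hi); m=cv2.morphologyEx(m,cv2.MORPH_CLOSE,np.ones((5,5)))
        for q in cv2.findContours(m,0,2)[0]:
            if cv2.contourArea(q)<60: continue
            for z in ((0.048,0.003) if nm=='g' else (0.048,)):
              w=onplane(ci,q[:,0,:],z)[:,:2].astype(np.float32); r=cv2.minAreaRect(w)
              print(f,nm,q[:,0].mean(0).round(),z,np.round(r[0],3),np.round(r[1],3),round(r[2],1))
E
```

```text
scene0 g [325. 246.] 0.048 [0.821 0.354] [0.078 0.034] 8.6
scene0 g [325. 246.] 0.003 [0.769 0.366] [0.083 0.036] 8.6
scene0 g [305. 194.] 0.048 [0.571 0.32 ] [0.116 0.047] 5.3
scene0 g [305. 194.] 0.003 [0.504 0.329] [0.123 0.05 ] 5.3
scene0 g [399. 187.] 0.048 [0.52  0.645] [0.146 0.06 ] 9.9
scene0 g [399. 187.] 0.003 [0.449 0.675] [0.155 0.063] 9.9
scene0 b [235. 194.] 0.048 [0.581 0.103] [0.047 0.114] 86.3
scene0 r [266. 194.] 0.048 [0.586 0.199] [0.114 0.046] 8.5
side0 g [268. 372.] 0.048 [0.446 0.677] [0.133 0.045] 14.1
side0 g [268. 372.] 0.003 [0.448 0.664] [0.139 0.047] 14.1
side0 g [191. 249.] 0.048 [0.75  0.391] [0.074 0.03 ] 8.5
side0 g [191. 249.] 0.003 [0.765 0.365] [0.077 0.032] 8.5
side0 g [258. 240.] 0.048 [0.567 0.321] [0.102 0.043] 5.5
side0 g [258. 240.] 0.003 [0.574 0.292] [0.107 0.045] 5.5
side0 b [271. 185.] 0.048 [0.575 0.104] [0.041 0.098] 86.3
side0 b [483.  67.] 0.048 [-0.204 -0.839] [0.119 0.037] 89.4
side0 b [501.  17.] 0.048 [-0.406 -1.421] [0.299 0.102] 78.3
side0 r [259. 208.] 0.048 [0.582 0.201] [0.104 0.042] 9.4
wrist0 b [207.  58.] 0.048 [0.577 0.103] [0.048 0.117] 86.3
wrist0 r [180. 285.] 0.048 [ 0.548 -0.141] [0.065 0.015] 12.9
```

View pics/w0k.png

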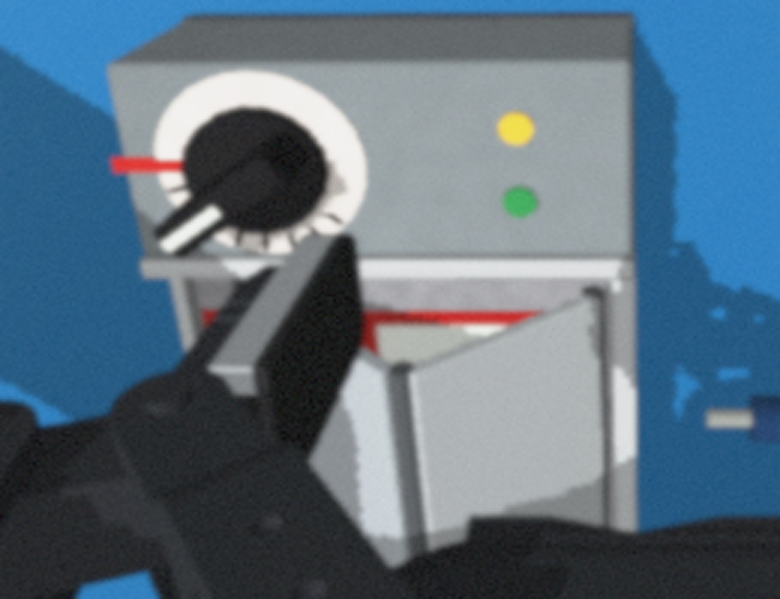

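View pics/s0k.png

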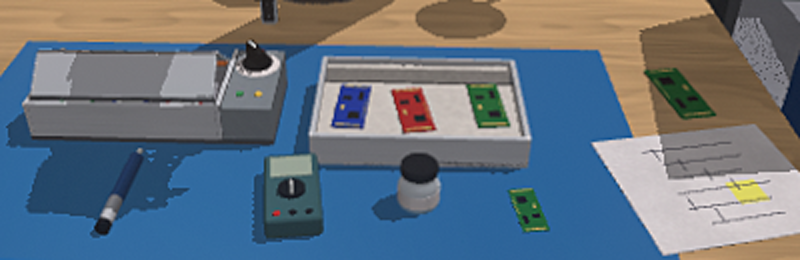

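View pics/d0k.png

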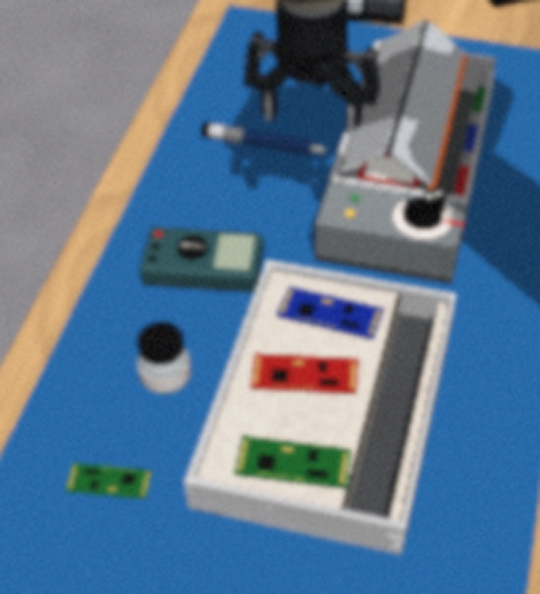

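```bash
python3 - <<'E'
from h import *
im,ci=load('wrist0')
f=lambda x,y:(40+x/3,170+y/2.8)
for nm,p,z in [('podTL',f(108,65),.07),('podTR',f(632,60),.07),('podBL',f(143,258),.07),('podBR',f(630,258),.07),('dialC',f(260,162),.072),('dialL',f(154,150),.072),('dialR',f(367,185),.072),('mark0',f(112,163),.071),('mark1',f(183,165),.071),('discC',f(255,170),.085),('tip',f(168,242),.11),('tip2',f(220,210),.11),('apex',f(400,365),.11),('apextop',f(400,365),.13),('red1',f(205,318),.046),('red2',f(540,318),.046),('hinge',f(592,292),.075)]:
    print(nm,np.round(onplane(ci,p,z)[0],4))
im,ci=load('side0')
g=lambda x,y:(150+x/2.7,70+y/2.7)
for nm,p,z in [('shelfFL',g(403,548),.054),('shelfFR',g(456,297),.054),('shelfBL',g(188,490),.054),('shelfBR',g(270,268),.054),('bar near',g(434,185),.075),('bar far',g(463,55),.075),('knob',g(425,208),.1),('fixcornerN',g(452,275),.0),('red',g(461,180),.045),('blue',g(470,138),.045),('green',g(479,98),.045),('slotN',g(385,512),.045),('slotNe',g(348,510),.045),('slotFe',g(400,295),.045)]:
    print(nm,np.round(onplane(ci,p,z)[0],4))
E
```

```text
podTL [ 0.4469 -0.0202  0.07  ]
podTR [ 0.6247 -0.0182  0.07  ]
podBL [ 0.4457 -0.1     0.07  ]
podBR [ 0.624  -0.0988  0.07  ]
dialC [ 0.4954 -0.0576  0.072 ]
dialL [ 0.4586 -0.0529  0.072 ]
dialR [ 0.5321 -0.0669  0.072 ]
mark0 [ 0.442  -0.0588  0.071 ]
mark1 [ 0.4674 -0.0594  0.071 ]
discC [ 0.4989 -0.0548  0.085 ]
tip [ 0.4785 -0.0699  0.11  ]
tip2 [ 0.497  -0.0577  0.11  ]
apex [ 0.5483 -0.1186  0.11  ]
apextop [ 0.5542 -0.1035  0.13  ]
red1 [ 0.452  -0.1437  0.046 ]
red2 [ 0.5878 -0.1425  0.046 ]
hinge [ 0.6103 -0.1109  0.075 ]
shelfFL [0.4302 0.3987 0.054 ]
shelfFR [0.4308 0.0503 0.054 ]
shelfBL [0.6604 0.3858 0.054 ]
shelfBR [0.6593 0.0577 0.054 ]
bar near [ 0.4867 -0.1161  0.075 ]
bar far [ 0.4906 -0.4061  0.075 ]
knob [ 0.4885 -0.0443  0.1   ]
fixcornerN [ 0.4433 -0.0357  0.    ]
red [ 0.456  -0.1681  0.045 ]
blue [ 0.4564 -0.2575  0.045 ]
green [ 0.4561 -0.3499  0.045 ]
slotN [0.4565 0.3566 0.045 ]
slotNe [0.4943 0.3634 0.045 ]
slotFe [0.4975 0.0552 0.045 ]
```

```bash
python3 - <<'E'
from h import *
a,_=load('scene0'); b,_=load('side0'); c,_=load('wrist0')
t=[cv2.resize(x,(390,500),interpolation=cv2.INTER_CUBIC) for x in (a[150:200,170:209],b[120:170,285:324])]
cv2.imwrite('pics/kn.png',np.hstack(t)[:,:,::-1])
cv2.imwrite('pics/kw.png',cv2.resize(c[180:280,70:180],(770,700)[:2],interpolation=cv2.INTER_CUBIC)[:600,:,::-1])
E
```

```text
(no output)
```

View pics/kn.png

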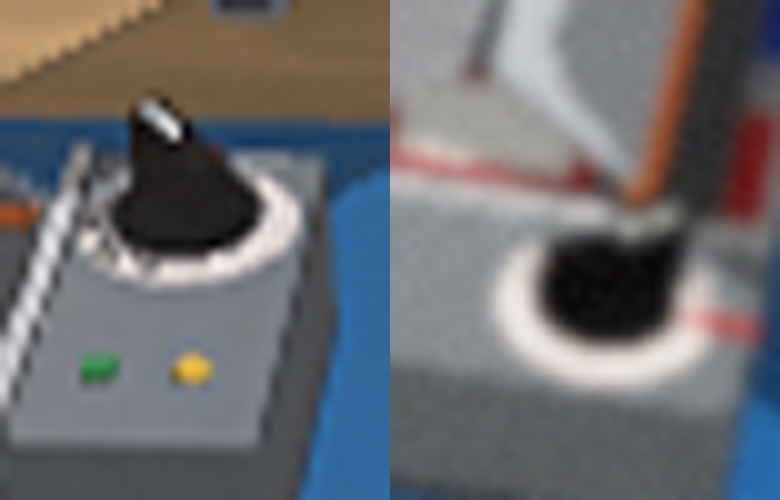

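View pics/kw.png

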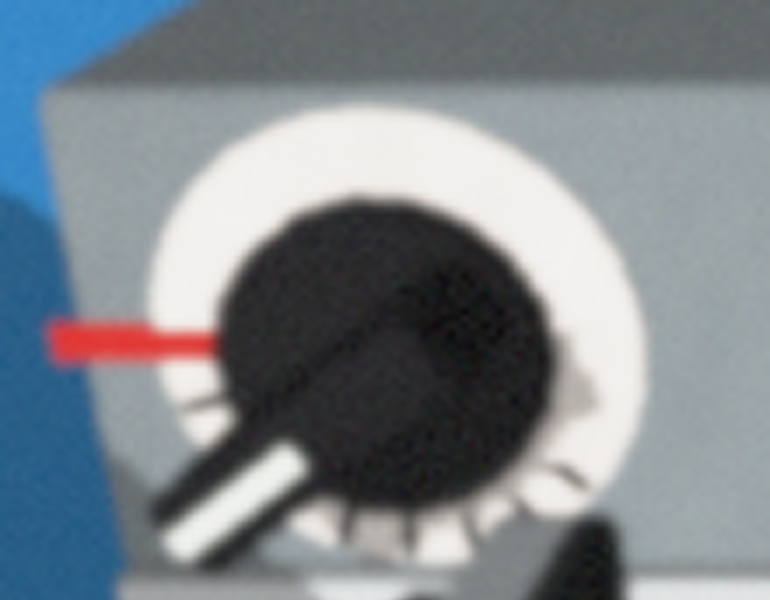

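```bash
cat >> h.py <<'E'
def tri(obs):
    A=np.zeros((3,3)); b=np.zeros(3); L=[]
    for ci,p in obs:
        d=rays(ci,p)[0]; d/=np.linalg.norm(d); M=np.eye(3)-np.outer(d,d); A+=M; b+=M@np.array(ci['position']); L.append((M,np.array(ci['position'])))
    x=np.linalg.solve(A,b); return x,[np.linalg.norm(M@(x-o)) for M,o in L]
E
python3 - <<'E'
from h import *
_,w=load('wrist0');_,s=load('scene0');_,d=load('side0')
print(tri([(w,(95.7,257.9)),(s,(184.8,160.3))]))
print(tri([(w,(112.1,245.7)),(s,(188,163.5))]))
print('dial', [onplane(c,p,.071)[0] for c,p in [(w,(126.7,227.9)),(s,(170+18.8,150+21.0)),(d,(285+21.4,120+28.2))]])
m=onplane(w,[(95.7,257.9),(112.1,245.7)],.108); v=m[1]-m[0]; print(m, np.degrees(np.arctan2(v[1],v[0])))
E
```

```text
(array([ 0.476546  , -0.07190457,  0.10619377]), [np.float64(0.0015730319719470434), np.float64(0.0015730319719470486)])
(array([ 0.49360081, -0.05911955,  0.10411068]), [np.float64(0.002161313383944375), np.float64(0.0021613133839444116)])
dial [array([ 0.49502846, -0.05811399,  0.071     ]), array([ 0.48840145, -0.05800609,  0.071     ]), array([ 0.49361072, -0.06858138,  0.071     ])]
[[ 0.47686271 -0.07265723  0.108     ]
 [ 0.49472713 -0.05948863  0.108     ]] 36.395471145651584
```

{"op": "carry_out", "data": {
  "deltas": [
    [[-0.0145,-0.032,0],[0,0,0],0.5],
    [[-0.0145,-0.032,0],[0,0,0],0.5],
    [[-0.0145,-0.032,0],[0,0,0],0.5],
    [[-0.0145,-0.033,0],[0,0,0],0.5],
    [[0,0,0],[0,0,8],0.5],
    [[0,0,0],[0,0,8],0.5],
    [[0,0,0],[0,0,8],0.5],
    [[0,0,0],[0,0,8],0.5]
  ],
  "grip_force": 30
}}

```text
t: 0.95
tcp_pos: [0.4959, -0.058, 0.2563]
tcp_rot: [-180.0, -0.0, 57.7]
wrist_force: [-0.2, 0.2, 0.3]
finger_gap: 0.0426
```

{"op": "carry_out", "data": {
  "deltas": [
    [[0,0,0.03],[0,0,8],0.5],
    [[0,0,0.03],[0,0,8],0.5],
    [[0,0,0.01],[0,0,5.6],0.5],
    [[0,0,0],[0,0,0],0.5]
  ]
}}

```text
t: 1.35
tcp_pos: [0.4954, -0.0578, 0.1849]
tcp_rot: [-179.9, 0.1, 36.3]
wrist_force: [0.2, -0.2, 0.6]
finger_gap: 0.0426
```

```bash
python3 - <<'E'
from h import *
print(state()); snap('wrist','wrist1'); snap('side','side1')
E
```

```text
{'t': 1.35, 'qpos': array([-1.42525399e+01,  2.34547370e+01,  1.11294215e+02,  1.55660143e-03,
        4.54302166e+01,  3.94253668e+01]), 'joint_velocities': array([ 0.12008233, -1.8887644 , -1.84116431,  0.06075193,  1.85632605,
       -6.86780489]), 'tau': array([-2.89854576e-02, -4.83820510e+01, -1.89624274e+01,  3.51281698e-03,
       -4.19170456e-01,  1.48829218e+00]), 'tcp_pos': array([ 0.49539802, -0.05784103,  0.1848624 ]), 'tcp_rot': array([-1.79860898e+02,  1.12931149e-01,  3.63211362e+01]), 'wrist_force': array([ 0.17692345, -0.17543555,  0.58777954]), 'moment': array([-0.01342501,  0.01488351, -0.03564777]), 'finger_gap': 0.04264860894455514}
```

View pics/wrist1.png

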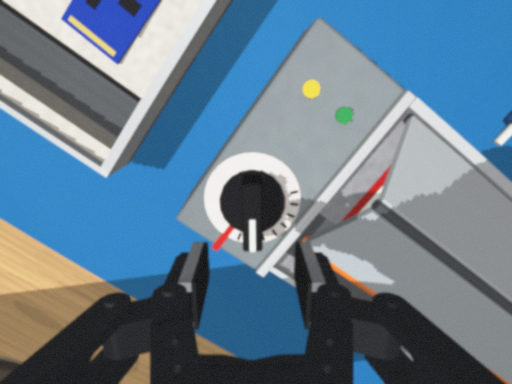

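View pics/side1.png

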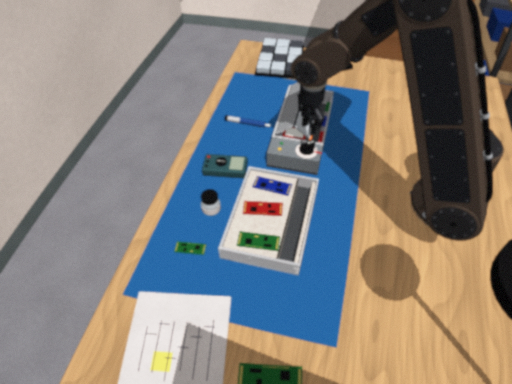

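```bash
python3 - <<'E'
from h import *
_,w=load('wrist1')
print(onplane(w,(252.5,197.5),.071),onplane(w,(252,252),.106),onplane(w,(252,220),.106), onplane(w,(251.5,171),.106))
m=onplane(w,[(252,252),(252,220)],.106); v=m[1]-m[0]; print(np.degrees(np.arctan2(v[1],v[0])), w)
E
```

```text
[[ 0.49645243 -0.05831756  0.071     ]] [[ 0.47382397 -0.07451881  0.106     ]] [[ 0.49326028 -0.06020297  0.106     ]] [[ 0.52030199 -0.03989153  0.106     ]]
36.37353861627714 {'vertical_fov': 62.055364973917584, 'cx': 251.22940577309305, 'cy': 192.82249100943966, 'k1': -0.043059067233475176, 'position': array([ 0.56173968, -0.00983512,  0.30285429]), 'orientation': array([-18.48808755,   0.1471537 , -53.67182742])}
```

```bash
python3 - <<'E'
from h import *
im,w=load('wrist1');_,w0=load('wrist0');_,s=load('scene0')
print(tri([(w0,(95.7,257.9)),(w,(252,249.5)),(s,(184.8,160.3))]),tri([(w0,(112.1,245.7)),(w,(252,220)),(s,(188,163.5))]),tri([(w0,(112.1,245.7)),(w,(252,220))]))
cv2.imwrite('pics/k1.png',cv2.resize(im[140:260,190:320],(780,720),interpolation=cv2.INTER_CUBIC)[120:,:,::-1])
E
```

```text
(array([ 0.47568935, -0.07261971,  0.1056764 ]), [np.float64(0.0012101171486643832), np.float64(0.0008601506007747498), np.float64(0.0020151056671499)]) (array([ 0.49275006, -0.0599005 ,  0.10351061]), [np.float64(0.0017408280751528178), np.float64(0.0009472719882261476), np.float64(0.002648031084293395)]) (array([ 0.49368081, -0.06021034,  0.10643695]), [np.float64(0.00028804774372668), np.float64(0.000288047743726625)])
```

View pics/k1.png

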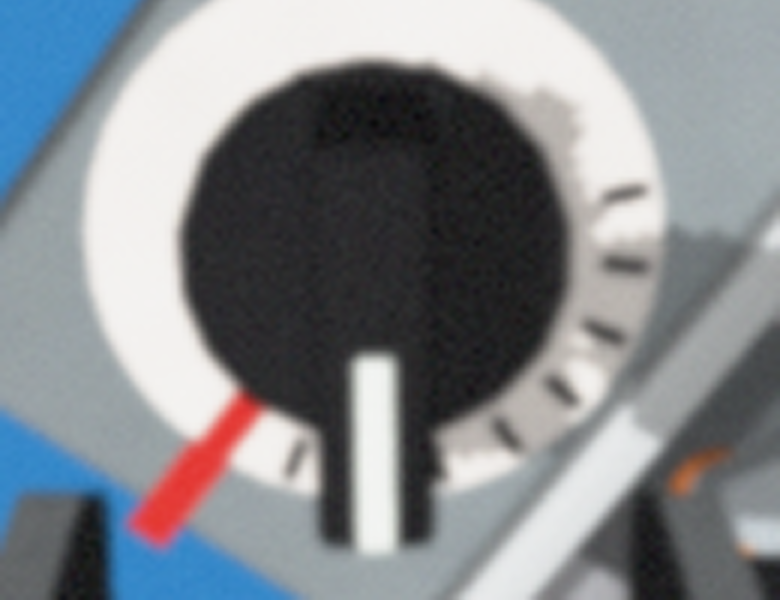

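{"op": "carry_out", "data": {
  "deltas": [
    [[0,0,0.03],[0,0,0],0.5],
    [[0,0,0.03],[0,0,0],0.5],
    [[0,0,0.015],[0,0,0],0.5],
    [[0,0,0],[0,0,0],0.5],
    [[0,0,0],[0,0,0],0.0],
    [[0,0,0],[0,0,0],0.0],
    [[0,0,0],[0,0,0],0.0],
    [[0,0,0],[0,0,0],0.0]
  ],
  "grip_force": 30
}}

```text
t: 2.25
tcp_pos: [0.4963, -0.0576, 0.1128]
tcp_rot: [179.9, -0.1, 36.4]
wrist_force: [-1.5, 5.6, 6.4]
finger_gap: 0.0132
```

{"op": "carry_out", "data": {
  "deltas": [
    [[0,0,-0.003],[0,0,0],0.0],
    [[0,0,0],[0,0,6],0.0],
    [[0,0,0],[0,0,6],0.0],
    [[0,0,0],[0,0,6],0.0],
    [[0,0,0],[0,0,6],0.0],
    [[0,0,0],[0,0,6],0.0],
    [[0,0,0],[0,0,6],0.0],
    [[0,0,0],[0,0,0],0.0]
  ]
}}

```text
t: 3.05
tcp_pos: [0.4963, -0.0587, 0.1138]
tcp_rot: [179.9, -0.0, 0.2]
wrist_force: [4.4, -7.7, -25.0]
finger_gap: 0.0132
```

```bash
python3 - <<'E'
from h import *
print(state()['tcp_pos'],state()['tcp_rot'],state()['wrist_force'],state()['moment'],state()['finger_gap']); im,ci=snap('wrist','wrist2')
E
```

```text
[ 0.49626515 -0.05873941  0.11381704] [ 1.79949384e+02 -1.69835053e-02  2.29617348e-01] [  4.3831789   -7.65393818 -25.00930295] [-1.41021831 -0.71816648  0.00331656] 0.013206975909089412
```

View pics/wrist2.png

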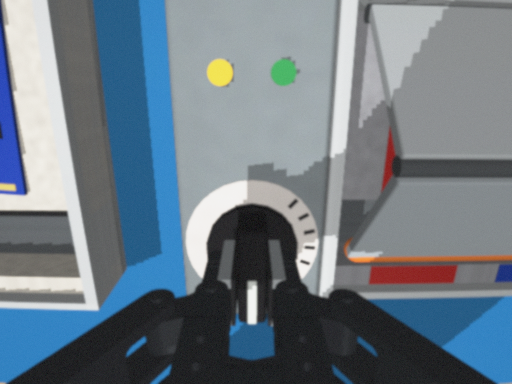

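{"op": "carry_out", "data": {
  "deltas": [
    [[0,0,0],[0,0,0],0.4],
    [[0,0,0],[0,0,0],0.4],
    [[0,0,0],[0,0,0],0.4],
    [[0,0,-0.02],[0,0,0],0.4],
    [[0,0,-0.03],[0,0,0],0.4],
    [[0,0,-0.03],[0,0,0],0.2],
    [[0,0,-0.03],[0,0,0],0],
    [[0,0,0],[0,0,0],0]
  ]
}}

```text
t: 3.9
tcp_pos: [0.4972, -0.0581, 0.2282]
tcp_rot: [179.9, -0.4, 0.4]
wrist_force: [0.3, -0.1, 0.0]
finger_gap: -0.0003
```

```bash
python3 - <<'E'
from h import *
print(state()['tcp_pos'],state()['tcp_rot'],state()['wrist_force'],state()['qpos']); im,ci=snap('wrist','wrist3'); snap('side','side3')
cv2.imwrite('pics/w3.png',cv2.resize(im,(800,600))[:,:,::-1])
E
```

```text
[ 0.49715317 -0.05810469  0.22823835] [179.9013895   -0.3879586    0.42254054] [ 0.30495158 -0.06177616  0.03296742] [-1.42329134e+01  1.99345364e+01  1.08628448e+02  3.54030696e-03
  5.10367302e+01  7.53426633e+01]
```

View pics/w3.png

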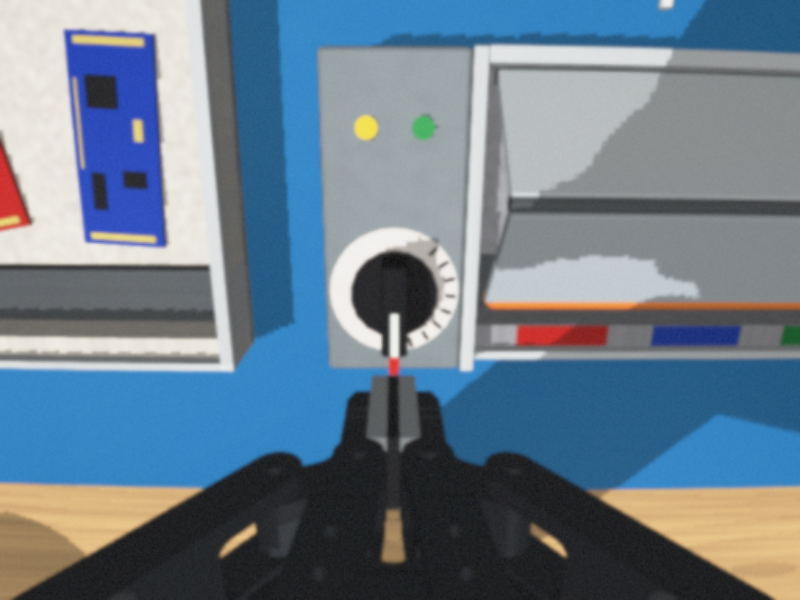

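View pics/side3.png

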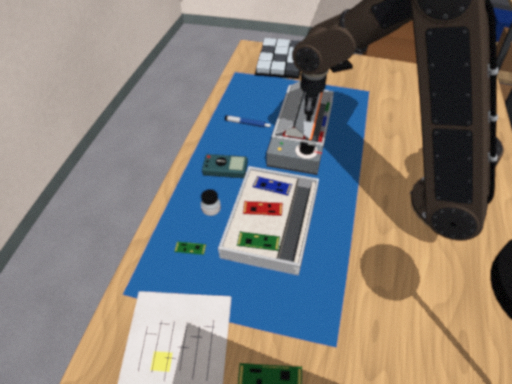

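```bash
python3 - <<'E'
from h import *
im,w=load('wrist3')
f=lambda x,y:(x*.64,y*.64)
for nm,p,z in [('podFL',f(319,48),.07),('podNL',f(329,367),.07),('wallF',f(476,46),.072),('wallN',f(473,370),.072),('wall2N',f(460,370),.072),('bar1',f(490,304),.079),('bar2',f(795,310),.079),('red1',f(517,335),.054),('red2',f(607,335),.054),('blue1',f(652,336),.054),('blue2',f(740,336),.054),('shelfcornerN',f(234,371),.054),('edge',f(5,265),.045),('edgeR',f(205,265),.045)]:
    print(nm,np.round(onplane(w,p,z)[0],4))
E
```

```text
podFL [ 0.6227 -0.02    0.07  ]
podNL [ 0.4457 -0.0198  0.07  ]
wallF [ 0.624  -0.0992  0.072 ]
wallN [ 0.4452 -0.1075  0.072 ]
wall2N [ 0.4452 -0.0996  0.072 ]
bar1 [ 0.4898 -0.1135  0.079 ]
bar2 [ 0.4873 -0.2943  0.079 ]
red1 [ 0.461  -0.1374  0.054 ]
red2 [ 0.4613 -0.1952  0.054 ]
blue1 [ 0.4607 -0.2247  0.054 ]
blue2 [ 0.4609 -0.2834  0.054 ]
shelfcornerN [0.4346 0.0443 0.054 ]
edge [0.5026 0.1891 0.045 ]
edgeR [0.5031 0.059  0.045 ]
```

{"op": "carry_out", "data": {
  "deltas": [
    [[-0.013,0.04,0],[0,0,0],0],
    [[-0.013,0.04,0],[0,0,0],0],
    [[-0.013,0.04,0],[0,0,0],0],
    [[-0.013,0.04,0],[0,0,0],0],
    [[-0.005,0.04,0],[0,7.5,0],0],
    [[0,0,0],[0,7.5,0],0],
    [[0,0,0],[0,7.5,0],0],
    [[0,0,0],[0,7.5,0],0]
  ]
}}

```text
t: 4.8
tcp_pos: [0.4402, -0.2569, 0.2229]
tcp_rot: [-179.5, -27.0, 0.4]
wrist_force: [0.3, 0.4, 0.6]
finger_gap: 0.0002
```

```bash
python3 - <<'E'
from h import *
print(state()['tcp_pos'],state()['tcp_rot'],state()['wrist_force'],state()['qpos']); im,ci=snap('wrist','wrist4'); snap('side','side4')
E
```

```text
[ 0.44016413 -0.25689634  0.22294023] [-179.50955026  -27.03130516    0.36481283] [0.31265723 0.39877168 0.58793912] [-46.65618653  16.89690648 120.14955691  41.32455031  30.82087164
   9.11357637]
```

View pics/wrist4.png

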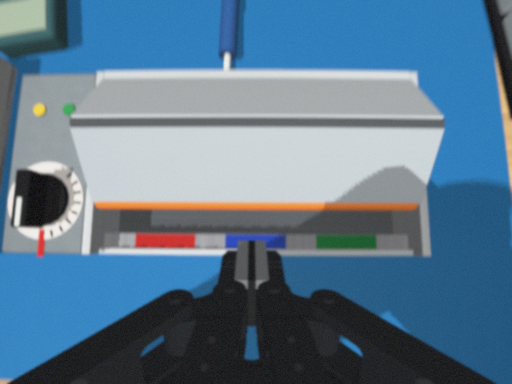

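{"op": "carry_out", "data": {
  "deltas": [
    [[-0.0146,0,0.0253],[0,0,0],0],
    [[-0.0146,0,0.0253],[0,0,0],0],
    [[-0.0146,0,0.0253],[0,0,0],0],
    [[-0.0146,0,0.0253],[0,0,0],0],
    [[-0.008,0,0.014],[0,0,0],0],
    [[0,0,0],[0,0,0],0],
    [[0,0,0],[0,0,0],0]
  ]
}}

```text
t: 5.6
tcp_pos: [0.4348, -0.2552, 0.0918]
tcp_rot: [-179.4, -26.9, 0.5]
wrist_force: [-0.5, 0.1, 0.5]
finger_gap: 0.0001
```

```bash
python3 - <<'E'
from h import *
print(state()['tcp_pos'],state()['tcp_rot'],state()['wrist_force'],state()['qpos']); im,ci=snap('wrist','wrist5'); snap('side','side5')
E
```

```text
[ 0.43476302 -0.25522062  0.09176992] [-179.36476075  -26.87053447    0.5070329 ] [-0.5241682   0.08008065  0.51795867] [-47.0597286   31.63760848 127.38466686  82.93959378  20.09960544
 -36.94306765]
```

View pics/wrist5.png

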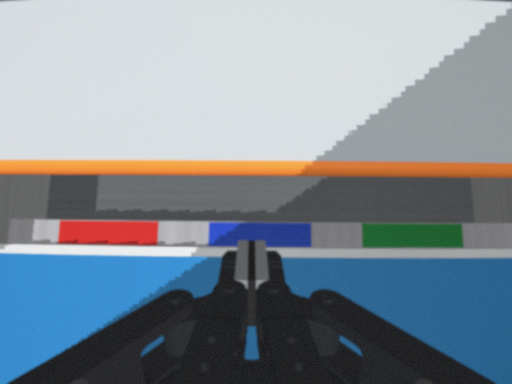

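{"op": "carry_out", "data": {
  "deltas": [
    [[-0.0036,0,0.0071],[0,0,0],0],
    [[0,0,0],[0,0,0],0],
    [[0.0089,0,0.0045],[0,0,0],0],
    [[0.0089,0,0.0045],[0,0,0],0],
    [[0.0089,0,0.0045],[0,0,0],0],
    [[0.0089,0,0.0045],[0,0,0],0],
    [[0,0,0],[0,0,0],0]
  ]
}}

```text
t: 6.4
tcp_pos: [0.475, -0.255, 0.0848]
tcp_rot: [-179.5, -27.0, 0.6]
wrist_force: [0.5, -0.3, -0.8]
finger_gap: -0.0002
```

```bash
python3 - <<'E'
from h import *
print(state()['tcp_pos'],state()['tcp_rot'],state()['wrist_force'],state()['qpos']); im,ci=snap('wrist','wrist6')
E
```

```text
[ 0.47502094 -0.25496709  0.08481221] [-179.53837823  -26.98188864    0.58507477] [ 0.45959126 -0.29534552 -0.79099241] [-43.22511654  33.67899003 123.27073604  80.63151292  18.91820598
 -30.73388858]
```

View pics/wrist6.png

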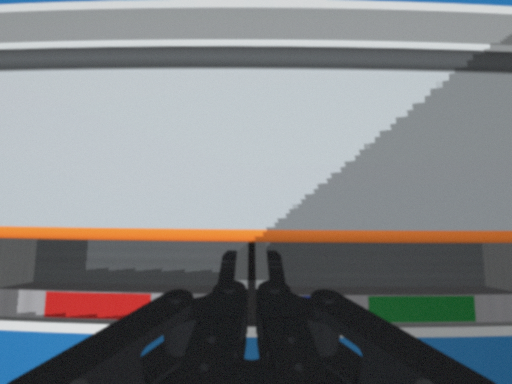

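{"op": "carry_out", "data": {
  "deltas": [
    [[0.0089,0,0.0045],[0,0,0],0],
    [[0.0089,0,0.0045],[0,0,0],0],
    [[0.0089,0,0.0045],[0,0,0],0],
    [[0.0089,0,0.0045],[0,0,0],0]
  ]
}}

```text
t: 6.85
tcp_pos: [0.5135, -0.2543, 0.084]
tcp_rot: [-179.5, -26.9, 0.5]
wrist_force: [-1.6, -0.6, -4.0]
finger_gap: -0.0003
```

```bash
python3 - <<'E'
from h import *
print(state()['tcp_pos'],state()['tcp_rot'],state()['wrist_force'],state()['qpos']); im,ci=snap('wrist','wrist7')
E
```

```text
[ 0.51346052 -0.25430256  0.08395041] [-179.4541304   -26.85289423    0.4776799 ] [-1.59756563 -0.64045043 -3.96147211] [-39.97919807  35.02020854 118.83569987  73.29567544  18.27426696
 -19.82918273]
```

View pics/wrist7.png

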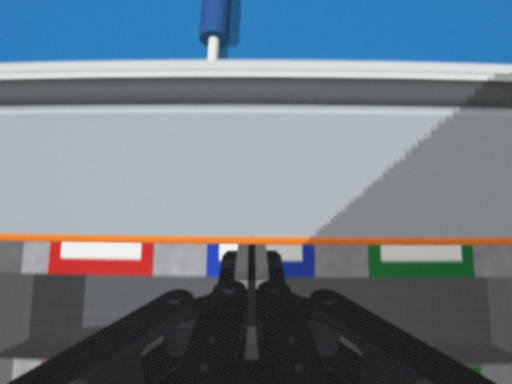

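{"op": "carry_out", "data": {
  "deltas": [
    [[0.0089,0,0.0045],[0,0,0],0],
    [[0.0089,0,0.0045],[0,0,0],0],
    [[0.0089,0,0.0045],[0,0,0],0],
    [[0.0089,0,0.0045],[0,0,0],0],
    [[0.0089,0,0.0045],[0,0,0],0],
    [[0.0089,0,0.0045],[0,0,0],0]
  ]
}}

```text
t: 7.5
tcp_pos: [0.5733, -0.2536, 0.0841]
tcp_rot: [-179.4, -26.9, 0.5]
wrist_force: [-1.5, -1.1, -2.3]
finger_gap: -0.0002
```

```bash
python3 - <<'E'
from h import *
print(state()['tcp_pos'],state()['tcp_rot'],state()['wrist_force'],state()['qpos']); im,ci=snap('wrist','wrist8')
E
```

```text
[ 0.57331705 -0.25361943  0.08412901] [-179.44747303  -26.87422627    0.48406176] [-1.4634455  -1.05367951 -2.3203533 ] [-35.75707768  37.27703974 111.61638166  60.82219742  18.3587836
  -2.79413264]
```

View pics/wrist8.png

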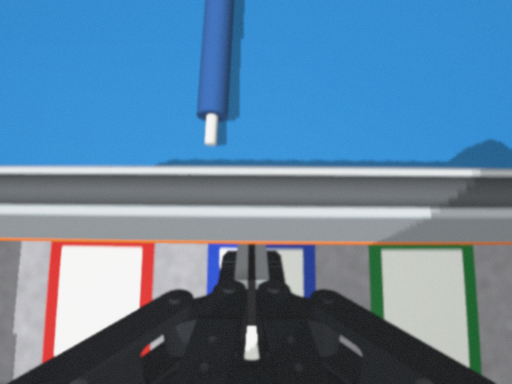

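Go to the end in small steps, watching force.

{"op": "carry_out", "data": {
  "deltas": [
    [[0.0062,0,0.0032],[0,0,0],0],
    [[0.0062,0,0.0032],[0,0,0],0],
    [[0,0,0],[0,0,0],0]
  ]
}}

```text
t: 7.85
tcp_pos: [0.586, -0.2532, 0.0835]
tcp_rot: [-179.4, -26.8, 0.5]
wrist_force: [-8.3, -0.3, -2.2]
finger_gap: -0.0002
```

{"op": "carry_out", "data": {
  "deltas": [
    [[0.0036,0,0.0018],[0,0,0],0],
    [[0,0,0],[0,0,0],0]
  ]
}}

```text
t: 8.05
tcp_pos: [0.5873, -0.2526, 0.0822]
tcp_rot: [-179.3, -26.5, 0.4]
wrist_force: [-27.8, -2.6, -1.5]
finger_gap: -0.0001
```

```bash
python3 - <<'E'
from h import *
print(state()['tcp_pos'],state()['tcp_rot'],state()['wrist_force'],state()['qpos']); im,ci=snap('wrist','wrist9'); snap('side','side9'); snap('scene','scene9')
E
```

```text
[ 0.58729371 -0.25260519  0.08223449] [-179.29673038  -26.53715793    0.42159949] [-27.79787329  -2.63297461  -1.53538409] [-34.77584024  38.03025819 109.76826442  56.99152309  18.60400464
   2.07215718]
```

View pics/wrist9.png

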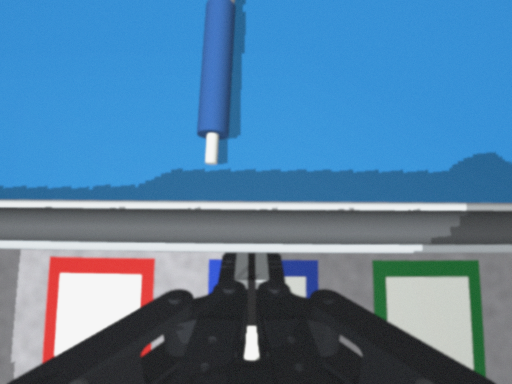

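{"op": "carry_out", "data": {
  "deltas": [
    [[-0.0089,0,-0.0045],[0,0,0],0],
    [[-0.018,0,-0.009],[0,0,0],0],
    [[-0.027,0,-0.0135],[0,0,0],0],
    [[-0.027,0,-0.0135],[0,0,0],0],
    [[0.0136,0,-0.0267],[0,0,0],0],
    [[0.018,0,-0.035],[0,0,0],0],
    [[0.018,0,-0.035],[0,0,0],0],
    [[0.018,0,-0.035],[0,0,0],0]
  ]
}}

```text
t: 9.0
tcp_pos: [0.5011, -0.2558, 0.2308]
tcp_rot: [-179.5, -26.9, 0.5]
wrist_force: [1.2, -0.2, 0.0]
finger_gap: 0.0001
```

{"op": "carry_out", "data": {
  "deltas": [
    [[0,0,0],[0,-7,0],0],
    [[0,0,0],[0,-7,0],0],
    [[0,0,0],[0,-7,0],0],
    [[0,0,0],[0,-6,0],0],
    [[0,0,-0.04],[0,0,0],0],
    [[0,0,-0.04],[0,0,0],0],
    [[0,0,0],[0,0,0],0]
  ]
}}

```text
t: 9.7
tcp_pos: [0.5018, -0.2566, 0.3139]
tcp_rot: [-179.6, -1.2, 0.9]
wrist_force: [-0.0, 0.1, -0.4]
finger_gap: -0.0002
```

```bash
python3 - <<'E'
from h import *
print(state()['tcp_pos'],state()['tcp_rot'],state()['wrist_force'],state()['qpos']); im,ci=snap('wrist','wrist10'); im,_=snap('side','side10');
cv2.imwrite('pics/side10b.png',cv2.resize(im[60:290,140:360],None,fx=2.6,fy=2.6)[:,:,::-1])
E
```

```text
[ 0.50179597 -0.25664713  0.3139236 ] [-179.60161356   -1.21169614    0.88477868] [-0.02183571  0.13133187 -0.37760474] [-34.22311774  19.66671576  94.11911469   1.12436407  65.45615715
  54.42759524]
```

View pics/wrist10.png

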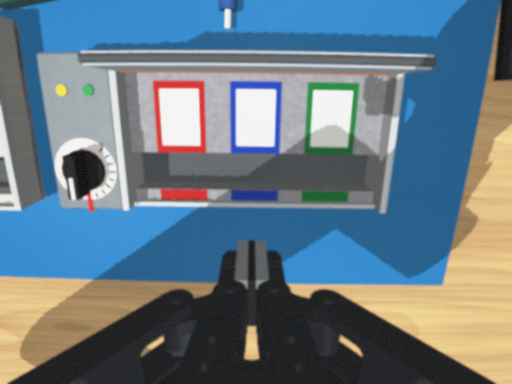

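View pics/side10b.png

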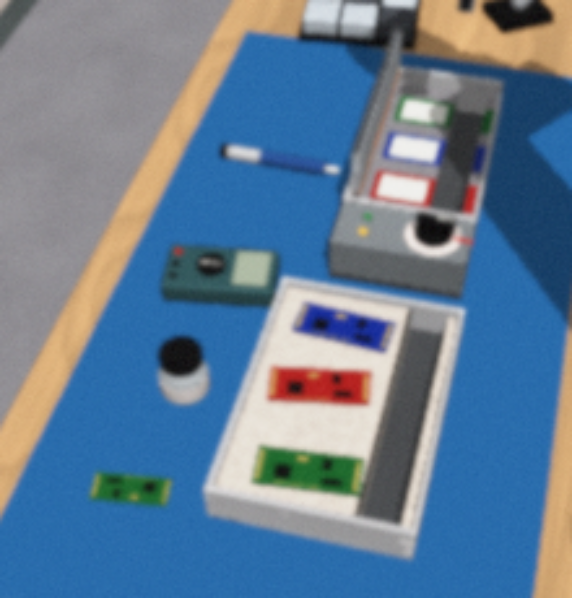

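```bash
python3 - <<'E'
from h import *
im,w=load('wrist10'); hsv=cv2.cvtColor(im,cv2.COLOR_RGB2HSV)
cv2.imwrite('pics/b10.png',cv2.resize(im[40:215,30:450],(798,332),interpolation=cv2.INTER_CUBIC)[:,:,::-1])
for nm,lo,hi in [('g',(45,90,30),(80,255,255)),('b',(112,120,60),(125,255,255)),('r',(0,150,100),(8,255,255))]:
    m=cv2.inRange(hsv,lo,hi)
    for q in cv2.findContours(m,0,2)[0]:
        if cv2.contourArea(q)<60: continue
        p=onplane(w,q[:,0,:],.045); x,y,ww,h=cv2.boundingRect(q)
        print(nm,(x,y,ww,h),p[:,:2].min(0).round(4),p[:,:2].max(0).round(4),((p[:,:2].min(0)+p[:,:2].max(0))/2).round(4))
E
```

```text
g (302, 191, 46, 11) [ 0.4518 -0.3782] [ 0.4648 -0.32  ] [ 0.4583 -0.3491]
g (83, 85, 10, 10) [ 0.5799 -0.0657] [ 0.5901 -0.0544] [ 0.585  -0.0601]
g (305, 83, 54, 72) [ 0.5129 -0.3778] [ 0.5961 -0.319 ] [ 0.5545 -0.3484]
b (232, 190, 46, 11) [ 0.4514 -0.2882] [ 0.4643 -0.2308] [ 0.4578 -0.2595]
b (231, 82, 50, 72) [ 0.5122 -0.2879] [ 0.5956 -0.2296] [ 0.5539 -0.2588]
r (162, 190, 45, 10) [ 0.451  -0.1976] [ 0.4636 -0.1405] [ 0.4573 -0.169 ]
r (154, 82, 51, 71) [ 0.5116 -0.1972] [ 0.5943 -0.1395] [ 0.5529 -0.1684]
```

View pics/b10.png

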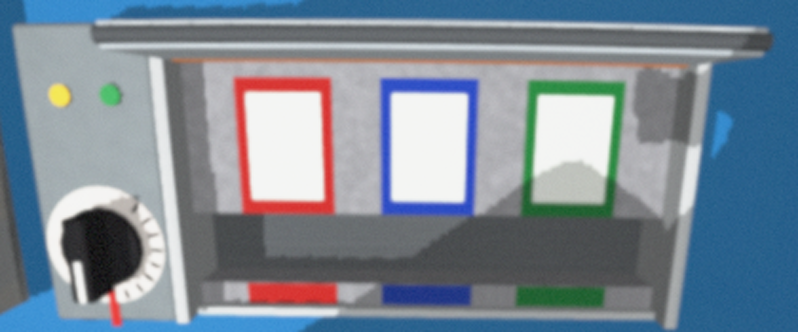

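```bash
python3 - <<'E'
from h import *
im,w=load('wrist10')
f=lambda x,y:(30+x/1.9,40+y/1.897)
for nm,p,z in [('podN',f(60,317),.07),('podF',f(13,25),.07),('wallN',f(185,322),.072),('wallN2',f(668,328),.072),('chN',f(445,281),.045),('chF',f(445,215),.045),('rimtop',f(430,308),.054),('riminner',f(430,304),.0455),('dial',f(104,248),.071)]:
    print(nm,np.round(onplane(w,p,z)[0],4))
im,s=load('side10')
g=lambda x,y:(140+x/2.6,60+y/2.6)
for nm,p,z in [('red frame N',g(433,192),.045),('redframeF',g(372,192),.045),('blueF',g(384,150),.045),('blueN',g(447,150),.045)]:
    print(nm,np.round(onplane(s,p,z)[0],4))
E
```

```text
podN [ 0.446  -0.0216  0.07  ]
podF [ 0.6228 -0.0207  0.07  ]
wallN [ 0.445  -0.1049  0.072 ]
wallN2 [ 0.4465 -0.4141  0.072 ]
chN [ 0.4674 -0.2717  0.045 ]
chF [ 0.5119 -0.2704  0.045 ]
rimtop [ 0.4512 -0.2619  0.054 ]
riminner [ 0.4512 -0.262   0.0455]
dial [ 0.4927 -0.058   0.071 ]
red frame N [ 0.5084 -0.1706  0.045 ]
redframeF [ 0.5909 -0.1499  0.045 ]
blueF [ 0.5928 -0.2436  0.045 ]
blueN [ 0.5039 -0.266   0.045 ]
```

{"op": "carry_out", "data": {
  "deltas": [
    [[-0.006,-0.05,0],[0,-1.2,0.5],0],
    [[-0.006,-0.05,0],[0,0,0],0],
    [[-0.006,-0.05,-0.01],[0,0,0],0],
    [[-0.006,-0.05,-0.02],[0,0,0],0],
    [[0,-0.05,-0.02],[0,0,0],0],
    [[0,-0.05,0],[0,0,0],0],
    [[0,-0.05,0],[0,0,0],0],
    [[0,-0.05,0],[0,0,0],0]
  ]
}}

```text
t: 10.6
tcp_pos: [0.4743, 0.1354, 0.359]
tcp_rot: [-179.4, 0.5, 0.4]
wrist_force: [1.5, -0.4, 0.0]
finger_gap: -0.0002
```

{"op": "carry_out", "data": {
  "deltas": [
    [[0,-0.03,0],[0,0,0],0],
    [[0,-0.03,0],[0,0,0],0],
    [[0,0,0],[0,0,0],0],
    [[0,0,0],[0,0,0],0]
  ]
}}

```text
t: 11.0
tcp_pos: [0.4745, 0.1937, 0.3594]
tcp_rot: [-179.4, 0.5, 0.4]
wrist_force: [0.4, -0.5, -0.3]
finger_gap: 0.0003
```

```bash
python3 - <<'E'
from h import *
print(state()['tcp_pos'],state()['tcp_rot'],state()['wrist_force'],state()['qpos']); im,ci=snap('wrist','wrist11')
cv2.imwrite('pics/w11.png',cv2.resize(im,(800,600),interpolation=cv2.INTER_CUBIC)[:,:,::-1])
E
```

```text
[0.47446098 0.1936987  0.35935754] [-179.41236086    0.49974132    0.44309468] [ 0.40676777 -0.50147523 -0.34315198] [ 14.50624542  13.42511693  96.09117591   0.73206663  70.82712796
 103.82321338]
```

View pics/w11.png

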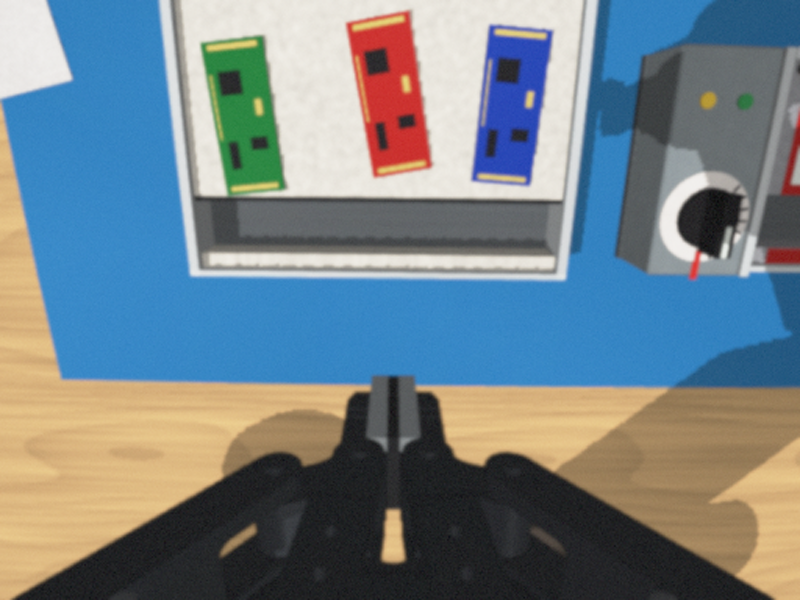

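```bash
cat >> h.py <<'E'
def boards(f,z=.048):
    im,ci=load(f); hsv=cv2.cvtColor(im,cv2.COLOR_RGB2HSV); out={}
    for nm,lo,hi in [('g',(45,90,40),(80,255,255)),('b',(112,140,70),(125,255,255)),('r',(0,150,100),(8,255,255))]:
        m=cv2.inRange(hsv,lo,hi); m=cv2.morphologyEx(m,cv2.MORPH_CLOSE,np.ones((13,13)))
        for q in cv2.findContours(m,0,2)[0]:
            if cv2.contourArea(q)<400: continue
            q=cv2.convexHull(q)
            w=onplane(ci,q[:,0,:],z)[:,:2].astype(np.float32); r=cv2.minAreaRect(w)
            b=cv2.boxPoints(r); e=[b[1]-b[0],b[2]-b[1]]; l=max(e,key=np.linalg.norm); a=np.degrees(np.arctan2(l[1],l[0])); a=(a+90)%180-90
            print(nm,cv2.boundingRect(q),'c',np.round(r[0],4),'size',np.round(r[1],3),'yaw',round(a,1)); 
E
python3 - <<'E'
from h import *
boards('wrist11')
_,w=load('wrist11'); f=lambda x,y:(x*.64,y*.64)
for nm,p,z in [('edgeL',f(200,198),.045),('edgeR',f(560,201),.045),('slotnear',f(380,248),.043),('rimNL',f(192,275),.054),('rimNR',f(565,278),.054),('sideR inner',f(583,30),.054),('sideRnear',f(556,255),.054),('sideLnear',f(205,250),.054)]:
    print(nm,np.round(onplane(w,p,z)[0],4))
E
```

```text
g (129, 24, 53, 100) c [0.5673 0.3193] size [0.117 0.048] yaw 5.7
b (303, 17, 50, 100) c [0.5769 0.1028] size [0.048 0.116] yaw -3.5
r (223, 8, 52, 104) c [0.584 0.2  ] size [0.117 0.047] yaw 10.2
edgeL [0.502  0.3638 0.045 ]
edgeR [0.5021 0.0535 0.045 ]
slotnear [0.4587 0.2081 0.043 ]
rimNL [0.4353 0.3752 0.054 ]
rimNR [0.4361 0.0443 0.054 ]
sideR inner [0.6337 0.0524 0.054 ]
sideRnear [0.4567 0.0547 0.054 ]
sideLnear [0.4581 0.3609 0.054 ]
```

{"op": "carry_out", "data": {
  "deltas": [
    [[0.02,0.018,0.04],[-0.6,0.5,0.4],0],
    [[0.02,0.018,0.05],[0,0,0],0],
    [[0.02,0.018,0.05],[0,0,0],0],
    [[0.02,0.018,0.05],[0,0,0],0],
    [[0.0225,0.0187,0.05],[0,0,0],0],
    [[0,0,0.028],[0,0,0],0],
    [[0,0,0],[0,0,0],0],
    [[0,0,0],[0,0,0],0]
  ]
}}

```text
t: 11.85
tcp_pos: [0.5675, 0.1117, 0.1176]
tcp_rot: [-180.0, -0.1, -0.1]
wrist_force: [0.3, -0.2, 0.9]
finger_gap: 0.0001
```

```bash
python3 - <<'E'
from h import *
print(state()['tcp_pos'],state()['tcp_rot'],state()['wrist_force'],state()['qpos']); im,ci=snap('wrist','wrist12')
E
```

```text
[0.56749099 0.11173091 0.11755385] [-1.79987652e+02 -8.22680865e-02 -1.02057517e-01] [ 0.32566434 -0.19687154  0.87863707] [4.59366470e+00 3.42901549e+01 1.03588733e+02 8.32051496e-03
 4.20381096e+01 9.46895377e+01]
```

View pics/wrist12.png

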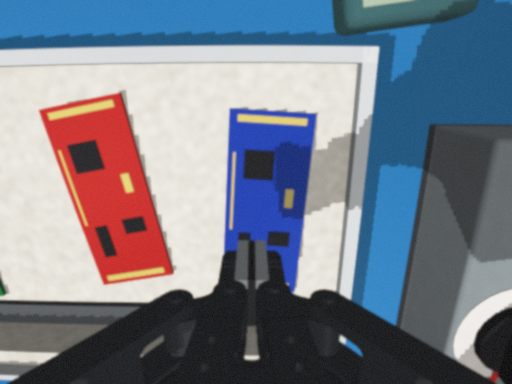

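{"op": "carry_out", "data": {
  "deltas": [
    [[0.0095,0.0087,0.01],[0,0,0],0],
    [[0,0,0.02],[0,0,0],0],
    [[0,0,0.01],[0,0,0],0],
    [[0,0,0],[0,0,0],0]
  ]
}}

```text
t: 12.3
tcp_pos: [0.577, 0.1037, 0.0765]
tcp_rot: [-180.0, -0.1, -0.0]
wrist_force: [0.7, -0.1, 0.2]
finger_gap: -0.0001
```

{"op": "carry_out", "data": {
  "deltas": [
    [[0,0,0.003],[0,0,0],0],
    [[0,0,0.001],[0,0,0],0],
    [[0,0,0],[0,0,0],0]
  ]
}}

```text
t: 12.6
tcp_pos: [0.5773, 0.1039, 0.0736]
tcp_rot: [-180.0, -0.2, -0.0]
wrist_force: [-0.6, 0.4, -0.2]
finger_gap: 0.0002
```

{"op": "carry_out", "data": {
  "deltas": [
    [[0,0,0.0015],[0,0,0],0],
    [[0,0,0],[0,0,0],0]
  ]
}}

```text
t: 12.8
tcp_pos: [0.5775, 0.104, 0.0731]
tcp_rot: [-180.0, -0.2, -0.0]
wrist_force: [-2.9, 0.2, 13.7]
finger_gap: -0.0002
```

{"op": "carry_out", "data": {
  "deltas": [
    [[0,0,-0.0005],[0,0,0],0],
    [[-0.007,-0.001,0],[0,0,-0.5],0],
    [[-0.007,-0.001,0],[0,0,-0.5],0],
    [[-0.007,-0.001,0],[0,0,-0.5],0]
  ]
}}

```text
t: 13.2
tcp_pos: [0.5568, 0.1068, 0.0731]
tcp_rot: [-180.0, -0.3, 1.5]
wrist_force: [2.3, -0.7, 7.8]
finger_gap: -0.0002
```

```bash
python3 - <<'E'
from h import *
print(state()['tcp_pos'],state()['tcp_rot'],state()['wrist_force'],state()['qpos']); im,ci=snap('wrist','wrist13')
E
```

```text
[0.55680254 0.10679445 0.07307243] [-179.9826097    -0.32534049    1.50084828] [ 2.27997883 -0.72387614  7.84354716] [4.18166316e+00 3.74914779e+01 1.06838523e+02 3.72443445e-03
 3.53442012e+01 9.26777336e+01]
```

View pics/wrist13.png

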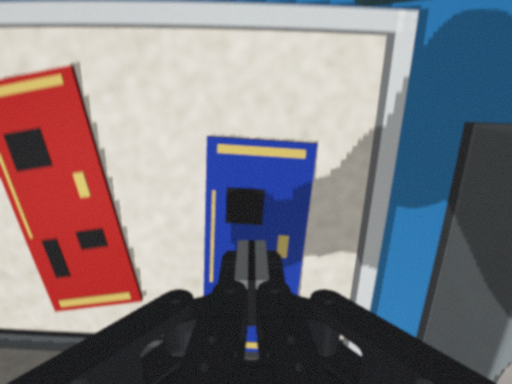

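```bash
python3 - <<'E'
from h import *
_,w=load('wrist13'); print(onplane(w,[(208,137),(317,142),(205,295)],.048))
E
```

```text
[[0.61680778 0.12794817 0.048     ]
 [0.61587996 0.07882487 0.048     ]
 [0.53320404 0.1309262  0.048     ]]
```

{"op": "carry_out", "data": {
  "deltas": [
    [[-0.007,-0.001,0],[0,0,-0.5],0],
    [[-0.007,-0.001,0],[0,0,-0.5],0],
    [[-0.007,-0.001,0],[0,0,-0.5],0],
    [[-0.007,-0.001,0],[0,0,-0.5],0],
    [[-0.008,-0.001,0],[0,0,0],0],
    [[0,0,0],[0,0,0],0]
  ]
}}

```text
t: 13.85
tcp_pos: [0.5197, 0.1103, 0.073]
tcp_rot: [-180.0, -0.2, 3.5]
wrist_force: [-2.9, 1.5, 12.0]
finger_gap: 0.0002
```

```bash
python3 - <<'E'
from h import *
print(state()['tcp_pos'],state()['tcp_rot'],state()['wrist_force'],state()['qpos']); im,ci=snap('wrist','wrist14')
E
```

```text
[0.51967276 0.11033519 0.07304664] [-179.99032375   -0.2294918     3.49708768] [-2.89562261  1.54787588 11.98456103] [4.85936928e+00 3.56860717e+01 1.11900262e+02 7.91824681e-03
 3.21840100e+01 9.13555691e+01]
```

View pics/wrist14.png

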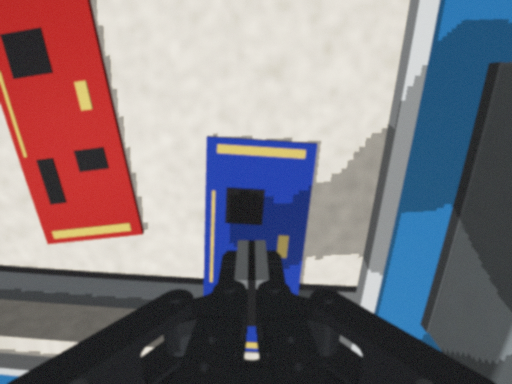

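{"op": "carry_out", "data": {
  "deltas": [
    [[0,0,-0.03],[0,0,0],0],
    [[0,0,-0.03],[0,0,3.5],0.75],
    [[-0.02,0,0],[0,0,0],0.75],
    [[-0.021,0,0],[0,0,0],0.75],
    [[0,0,0],[0,0,0],0.75],
    [[0,0,0],[0,0,0],0.75],
    [[0,0,0],[0,0,0],0.75]
  ],
  "grip_force": 50
}}

```text
t: 14.6
tcp_pos: [0.4795, 0.1102, 0.1319]
tcp_rot: [-180.0, -0.2, -0.0]
wrist_force: [-0.1, 0.6, 0.4]
finger_gap: 0.0639
```

```bash
python3 - <<'E'
from h import *
print(state()['tcp_pos'],state()['tcp_rot'],state()['wrist_force'],state()['finger_gap']); im,ci=snap('wrist','wrist15'); boards('wrist15')
E
```

```text
[0.47953393 0.11016359 0.13194093] [-1.79983257e+02 -1.66874428e-01 -3.28453391e-02] [-0.06271358  0.6462832   0.39742164] 0.06388583641630415
b (212, 58, 83, 183) c [0.5188 0.1095] size [0.051 0.119] yaw -0.0
r (43, 0, 122, 154) c [0.5702 0.1978] size [0.091 0.05 ] yaw 9.7
```

View pics/wrist15.png

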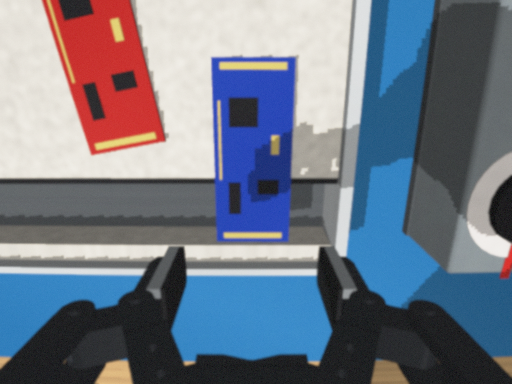

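{"op": "carry_out", "data": {
  "deltas": [
    [[-0.001,0,0.03],[0,0,0],0.75],
    [[0,0,0.03],[0,0,0],0.75],
    [[0,0,0.019],[0,0,0],0.75],
    [[0,0,0],[0,0,0],0.75]
  ]
}}

```text
t: 15.05
tcp_pos: [0.4775, 0.11, 0.0508]
tcp_rot: [180.0, 0.1, -0.0]
wrist_force: [-0.0, 0.4, 0.7]
finger_gap: 0.0643
```

{"op": "carry_out", "data": {
  "deltas": [
    [[0,0,0],[0,0,0],0.4],
    [[0,0,0],[0,0,0],0.4],
    [[0,0,0],[0,0,0],0.3],
    [[0,0,0],[0,0,0],0.3]
  ]
}}

```text
t: 15.45
tcp_pos: [0.4784, 0.1102, 0.0537]
tcp_rot: [-180.0, -0.2, -0.0]
wrist_force: [-0.1, 0.7, -1.2]
finger_gap: 0.0479
```

```bash
python3 - <<'E'
from h import *
print(state()['tcp_pos'],state()['tcp_rot'],state()['wrist_force'],state()['finger_gap']); im,ci=snap('wrist','wrist16'); boards('wrist16')
E
```

```text
[0.47835543 0.11019519 0.05365332] [-1.79977399e+02 -2.07838927e-01 -4.00306218e-02] [-0.12999262  0.69529874 -1.23463287] 0.047853593947372895
b (185, 32, 139, 283) c [0.5188 0.1101] size [0.051 0.12 ] yaw -0.3
r (0, 0, 115, 189) c [0.5578 0.1958] size [0.067 0.051] yaw 9.7
```

View pics/wrist16.png

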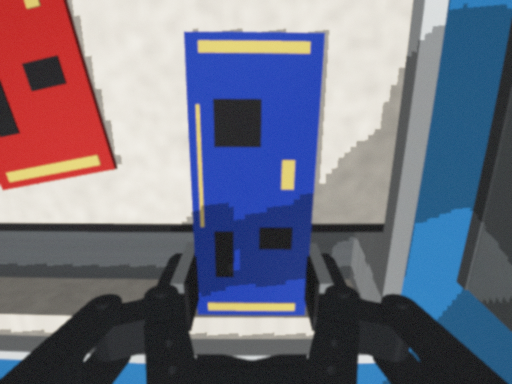

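{"op": "carry_out", "data": {
  "deltas": [
    [[0,0,-0.01],[0,0,0],0.3],
    [[0,0,-0.02],[0,0,0],0.3],
    [[0,0,-0.03],[0,0,0],0.3],
    [[0,0,-0.04],[0,0,0],0.3],
    [[0,0,-0.04],[0,0,0],0.3],
    [[0,0,0],[0,0,0],0.3]
  ]
}}

```text
t: 16.1
tcp_pos: [0.4791, 0.1103, 0.1981]
tcp_rot: [-179.9, -0.6, -0.0]
wrist_force: [-0.4, -0.3, -0.4]
finger_gap: 0.0481
```

```bash
python3 - <<'E'
from h import *
print(state()['tcp_pos'],state()['tcp_rot'],state()['wrist_force'],state()['finger_gap']); im,ci=snap('wrist','wrist17'); boards('wrist17',.195); snap('side','side17')
E
```

```text
[0.47914013 0.11033809 0.19807767] [-1.79940585e+02 -6.07482259e-01 -3.06981212e-02] [-0.39041118 -0.32003953 -0.36928378] 0.04813296660887027
g (0, 0, 46, 157) c [0.5619 0.1956] size [0.018 0.057] yaw -12.3
b (185, 33, 138, 281) c [0.5206 0.1102] size [0.05  0.117] yaw -0.7
r (91, 0, 95, 139) c [0.5682 0.1506] size [0.049 0.022] yaw 10.0
```

View pics/wrist17.png

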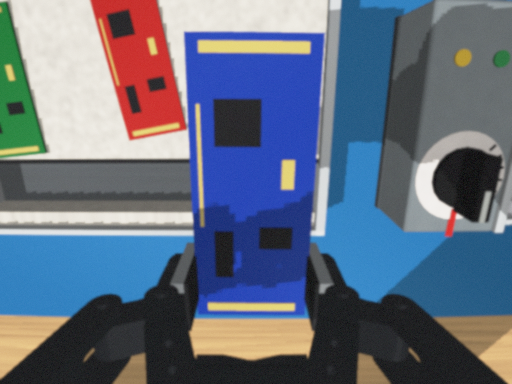

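View pics/side17.png

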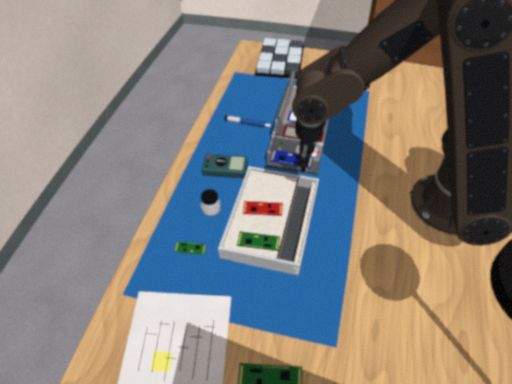

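{"op": "carry_out", "data": {
  "deltas": [
    [[0.001,0.03,0],[0,0.4,0],0.3],
    [[0.002,0.045,0],[0,0,0],0.3],
    [[0.002,0.045,0],[0,0,0],0.3],
    [[0.002,0.045,0],[0,0,0],0.3],
    [[0.002,0.045,0],[0,0,0],0.3],
    [[0.002,0.045,0],[0,0,0],0.3],
    [[0.001,0.045,0],[0,0,0],0.3],
    [[0,0.045,0],[0,0,0],0.3]
  ]
}}

```text
t: 17.0
tcp_pos: [0.4888, -0.2366, 0.1916]
tcp_rot: [-179.9, -0.4, -0.1]
wrist_force: [0.5, -0.1, -0.4]
finger_gap: 0.0481
```

{"op": "carry_out", "data": {
  "deltas": [
    [[0,0.024,0],[0,0,0],0.3],
    [[0,0,0],[0,0,0],0.3],
    [[0,0,0],[0,0,0],0.3]
  ]
}}

```text
t: 17.3
tcp_pos: [0.4888, -0.2587, 0.1916]
tcp_rot: [-179.9, -0.4, -0.1]
wrist_force: [-0.8, 0.8, -1.2]
finger_gap: 0.0482
```

```bash
python3 - <<'E'
from h import *
print(state()['tcp_pos'],state()['tcp_rot'],state()['wrist_force'],state()['finger_gap']); im,ci=snap('wrist','wrist18'); boards('wrist18',.195)
E
```

```text
[ 0.48877339 -0.25871366  0.19162588] [-1.79891341e+02 -4.04005146e-01 -1.08247285e-01] [-0.78275565  0.77733649 -1.18593364] 0.048245840791605696
g (320, 213, 66, 14) c [ 0.5212 -0.2982] size [0.026 0.006] yaw 89.8
g (324, 54, 81, 106) c [ 0.5633 -0.2979] size [0.036 0.026] yaw 0.3
b (184, 32, 140, 282) c [ 0.5325 -0.2587] size [0.047 0.111] yaw -0.6
r (120, 214, 65, 14) c [ 0.5208 -0.2196] size [0.006 0.025] yaw -89.9
r (98, 56, 82, 106) c [ 0.5628 -0.2194] size [0.036 0.025] yaw 0.3
```

View pics/wrist18.png

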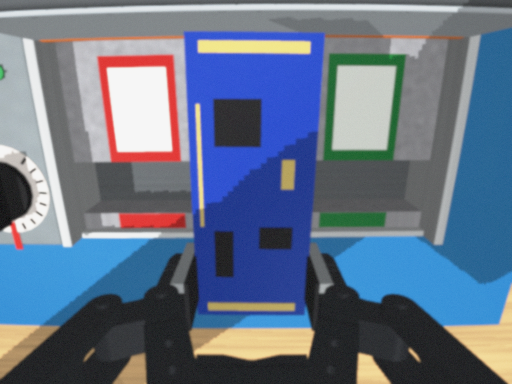

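```bash
python3 - <<'E'
from h import *
boards('wrist18',.045)
_,w=load('wrist18'); print(onplane(w,[(130,160),(130,206),(370,158),(370,209),(84,236),(420,234)],.045))
E
```

```text
g (320, 213, 66, 14) c [ 0.4581 -0.3492] size [0.059 0.013] yaw 89.8
g (324, 54, 81, 106) c [ 0.5552 -0.3487] size [0.083 0.059] yaw 0.3
b (184, 32, 140, 282) c [ 0.4842 -0.2584] size [0.108 0.256] yaw -0.6
r (120, 214, 65, 14) c [ 0.4573 -0.1686] size [0.013 0.058] yaw -89.9
r (98, 56, 82, 106) c [ 0.5539 -0.1681] size [0.083 0.059] yaw 0.3
[[ 0.51307825 -0.15506577  0.045     ]
 [ 0.47133167 -0.15010805  0.045     ]
 [ 0.5145297  -0.35915115  0.045     ]
 [ 0.46825301 -0.36437311  0.045     ]
 [ 0.4416437  -0.10310982  0.045     ]
 [ 0.44340295 -0.4141166   0.045     ]]
```

{"op": "carry_out", "data": {
  "deltas": [
    [[0.0015,0,0.03],[0,0.3,0],0.3],
    [[0,0,0.03],[0,0,0],0.3],
    [[0,0,0.03],[0,0,0],0.3],
    [[0,0,0.03],[0,0,0],0.3],
    [[0,0,0.012],[0,0,0],0.3],
    [[0,0,0],[0,0,0],0.3]
  ]
}}

```text
t: 17.95
tcp_pos: [0.4923, -0.2576, 0.0597]
tcp_rot: [-179.9, -0.7, 0.0]
wrist_force: [-1.0, 0.5, -0.2]
finger_gap: 0.0478
```

```bash
python3 - <<'E'
from h import *
print(state()['tcp_pos'],state()['tcp_rot'],state()['wrist_force'],state()['finger_gap']); im,ci=snap('wrist','wrist19'); boards('wrist19',.055)
E
```

```text
[ 0.49233491 -0.25761667  0.05971056] [-1.79880401e+02 -6.79752316e-01  2.77619496e-02] [-1.01983112  0.45614355 -0.19571824] 0.04783534086481857
g (430, 313, 57, 24) c [ 0.4662 -0.3566] size [0.013 0.028] yaw -89.4
g (387, 27, 125, 203) c [ 0.5563 -0.3425] size [0.078 0.055] yaw 0.3
b (176, 26, 157, 313) c [ 0.5273 -0.2589] size [0.135 0.056] yaw 0.4
r (23, 315, 47, 21) c [ 0.4657 -0.1591] size [0.012 0.023] yaw -88.2
r (0, 29, 122, 201) c [ 0.5555 -0.175 ] size [0.078 0.055] yaw 0.2
```

View pics/wrist19.png

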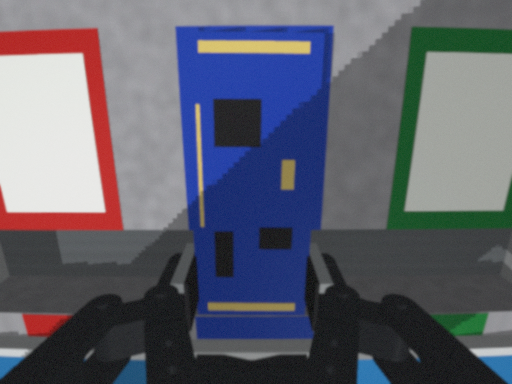

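{"op": "carry_out", "data": {
  "deltas": [
    [[-0.0015,0,0.003],[0,-0.4,0],0.3],
    [[0,0,0.0025],[0,0,0],0.3],
    [[0,0,0],[0,0,0],0.3]
  ]
}}

```text
t: 18.3
tcp_pos: [0.4914, -0.2589, 0.056]
tcp_rot: [180.0, -0.5, -0.0]
wrist_force: [0.5, -0.4, -0.8]
finger_gap: 0.048
```

{"op": "carry_out", "data": {
  "deltas": [
    [[0,0,0],[0,0,0],0.7],
    [[0,0,0],[0,0,0],0.7],
    [[0,0,0],[0,0,0],0.7],
    [[0,0,0],[0,0,0],0.7]
  ]
}}

```text
t: 18.7
tcp_pos: [0.4913, -0.2589, 0.0555]
tcp_rot: [-180.0, -0.4, -0.0]
wrist_force: [0.6, 0.0, -0.0]
finger_gap: 0.0596
```

{"op": "carry_out", "data": {
  "deltas": [
    [[0,0,-0.03],[0,0,0],0.7],
    [[0,0,-0.04],[0,0,0],0.7],
    [[0,0,-0.04],[0,0,0],0.7],
    [[0,0,-0.04],[0,0,0],0.7],
    [[0,0,0],[0,0,0],0.7],
    [[0,0,0],[0,0,0],0.7]
  ]
}}

```text
t: 19.3
tcp_pos: [0.4901, -0.2589, 0.206]
tcp_rot: [180.0, -0.5, -0.0]
wrist_force: [-0.3, 0.1, 0.3]
finger_gap: 0.0597
```

```bash
python3 - <<'E'
from h import *
print(state()['tcp_pos'],state()['tcp_rot'],state()['wrist_force'],state()['finger_gap']); im,ci=snap('wrist','wrist20'); boards('wrist20',.047)
E
```

```text
[ 0.49013621 -0.25888662  0.20597019] [ 1.79963063e+02 -5.04272577e-01 -3.77265271e-02] [-0.25650608  0.06553939  0.32853599] 0.05969064117693284
g (316, 209, 62, 13) c [ 0.4592 -0.3485] size [0.058 0.012] yaw 89.9
g (320, 59, 76, 100) c [ 0.5547 -0.348 ] size [0.082 0.059] yaw 0.4
b (215, 59, 72, 164) c [ 0.5239 -0.2586] size [0.143 0.058] yaw 0.4
r (126, 210, 62, 13) c [ 0.4583 -0.1695] size [0.012 0.058] yaw -89.9
r (106, 60, 77, 100) c [ 0.554 -0.169] size [0.082 0.058] yaw 0.3
```

View pics/wrist20.png

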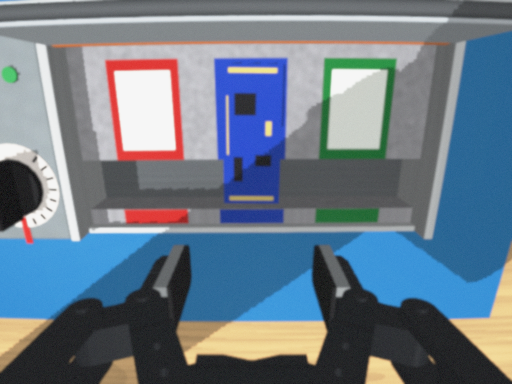

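{"op": "carry_out", "data": {
  "deltas": [
    [[0,-0.03,-0.03],[0,0,0],0.4],
    [[0,-0.048,-0.03],[0,0,0],0.2],
    [[0,-0.048,0],[0,0,0],0],
    [[0,-0.048,0],[0,0,0],0],
    [[0,-0.048,0],[0,0,0],0],
    [[0,-0.048,0],[0,0,0],0],
    [[0,-0.048,0],[0,0,0],0],
    [[0,-0.048,0],[0,0,0],0]
  ]
}}

```text
t: 20.15
tcp_pos: [0.4893, 0.1034, 0.2605]
tcp_rot: [-180.0, -0.3, -0.0]
wrist_force: [2.0, 0.0, 0.3]
finger_gap: 0.0002
```

{"op": "carry_out", "data": {
  "deltas": [
    [[0,-0.048,0],[0,0,0],0],
    [[0,-0.045,0],[0,0,0],0],
    [[0,0,0],[0,0,0],0],
    [[0,0,0],[0,0,0],0]
  ]
}}

```text
t: 20.55
tcp_pos: [0.4895, 0.1952, 0.2604]
tcp_rot: [180.0, -0.3, 0.1]
wrist_force: [-0.2, -0.8, -0.4]
finger_gap: -0.0002
```

```bash
python3 - <<'E'
from h import *
print(state()['tcp_pos'],state()['tcp_rot'],state()['wrist_force'],state()['finger_gap']); im,ci=snap('wrist','wrist21'); boards('wrist21',.048)
E
```

```text
[0.48945037 0.19520452 0.26040151] [ 1.79964389e+02 -2.67164331e-01  9.39168062e-02] [-0.1757975  -0.78541008 -0.36214553] -0.00019306861310876703
g (91, 26, 70, 129) c [0.5669 0.3194] size [0.119 0.049] yaw 5.5
r (211, 0, 69, 139) c [0.5862 0.2004] size [0.123 0.048] yaw 10.1
```

View pics/wrist21.png

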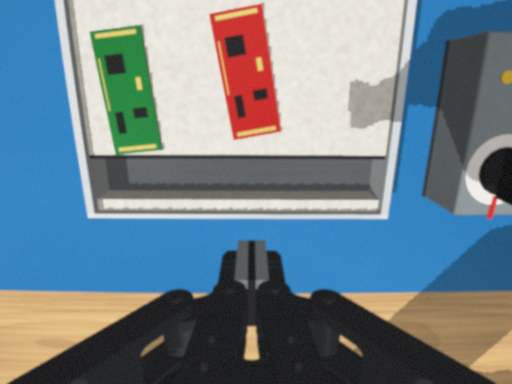

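{"op": "carry_out", "data": {
  "deltas": [
    [[0.024,-0.001,0.03],[0,0,0],0],
    [[0.024,-0.002,0.03],[0,0,0],0],
    [[0.024,-0.002,0.03],[0,0,0],0],
    [[0.0225,0,0.03],[0,0,0],0],
    [[0,0,0.03],[0,0,0],0],
    [[0,0,0.025],[0,0,0],0],
    [[0,0,0],[0,0,0],0],
    [[0,0,0],[0,0,0],0]
  ]
}}

```text
t: 21.4
tcp_pos: [0.586, 0.1983, 0.0878]
tcp_rot: [180.0, -0.4, -0.1]
wrist_force: [-0.0, -0.3, 0.1]
finger_gap: -0.0
```

Down to contact (blue touched at TCP z ≈ 0.073).

{"op": "carry_out", "data": {
  "deltas": [
    [[-0.002,-0.0015,0.009],[0,0,0],0],
    [[0,0,0.0045],[0,0,0],0],
    [[0,0,0.0005],[0,0,0],0],
    [[0,0,0],[0,0,0],0]
  ]
}}

```text
t: 21.8
tcp_pos: [0.584, 0.2011, 0.0741]
tcp_rot: [-180.0, -0.5, -0.0]
wrist_force: [0.2, -0.2, -0.2]
finger_gap: 0.0003
```

{"op": "carry_out", "data": {
  "deltas": [
    [[0,0,0.001],[0,0,0],0],
    [[0,0,0],[0,0,0],0]
  ]
}}

```text
t: 22.0
tcp_pos: [0.5842, 0.2011, 0.0731]
tcp_rot: [-180.0, -0.5, -0.0]
wrist_force: [-0.0, 0.1, 2.1]
finger_gap: -0.0002
```

{"op": "carry_out", "data": {
  "deltas": [
    [[0,0,0.0006],[0,0,0],0],
    [[-0.008,0,0],[0,0,1.25],0],
    [[-0.008,0.0002,0],[0,0,1.25],0],
    [[-0.008,0.0004,0],[0,0,1.25],0],
    [[-0.008,0.0005,0],[0,0,1.25],0]
  ]
}}

```text
t: 22.5
tcp_pos: [0.553, 0.2012, 0.0731]
tcp_rot: [-179.9, -0.6, -5.1]
wrist_force: [3.4, -0.5, 8.1]
finger_gap: -0.0001
```

{"op": "carry_out", "data": {
  "deltas": [
    [[-0.008,0.0007,0],[0,0,1.25],0],
    [[-0.008,0.0009,0],[0,0,1.25],0],
    [[-0.008,0.001,0],[0,0,1.25],0],
    [[-0.008,0.0013,0],[0,0,1.25],0],
    [[0,0,0],[0,0,0],0]
  ]
}}

```text
t: 23.0
tcp_pos: [0.52, 0.2012, 0.073]
tcp_rot: [-179.8, -0.6, -10.1]
wrist_force: [-2.7, 1.1, 14.5]
finger_gap: -0.0001
```

{"op": "carry_out", "data": {
  "deltas": [
    [[0,0,-0.03],[0,0,0],0],
    [[0,0,-0.03],[0,0,-8],0.4],
    [[-0.02,0,0],[0,0,-2],0.75],
    [[-0.021,0,0],[0,0,0],0.75],
    [[0,0,0],[0,0,0],0.75],
    [[0,0,0],[0,0,0],0.75],
    [[0,0,0],[0,0,0],0.75]
  ]
}}

```text
t: 23.7
tcp_pos: [0.4791, 0.2017, 0.1314]
tcp_rot: [-180.0, -0.5, -0.0]
wrist_force: [-1.1, -0.6, -0.7]
finger_gap: 0.0642
```

```bash
python3 - <<'E'
from h import *
print(state()['tcp_pos'],state()['tcp_rot'],state()['wrist_force'],state()['finger_gap']); im,ci=snap('wrist','wrist22'); boards('wrist22',.048)
E
```

```text
[0.47905654 0.2017256  0.1313938 ] [-1.79975613e+02 -4.69727413e-01 -4.72641219e-02] [-1.13263763 -0.58441513 -0.68127554] 0.06421621155919228
g (0, 0, 118, 179) c [0.5604 0.3209] size [0.108 0.054] yaw 5.3
r (212, 57, 82, 184) c [0.5191 0.2008] size [0.119 0.05 ] yaw 0.5
```

View pics/wrist22.png

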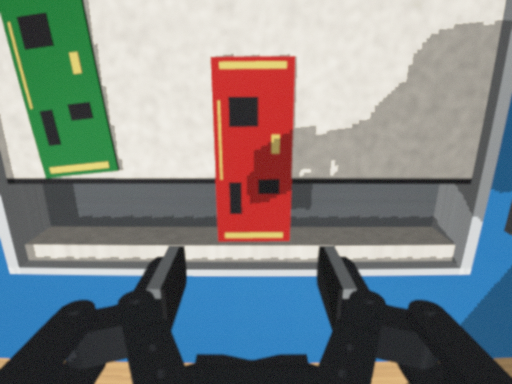

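Same as the blue case. Descend and grip.

{"op": "carry_out", "data": {
  "deltas": [
    [[-0.0005,0.001,0.03],[0,0.3,0],0.75],
    [[0,0,0.03],[0,0,0],0.75],
    [[0,0,0.018],[0,0,0],0.75],
    [[0,0,0],[0,0,0],0.75],
    [[0,0,0],[0,0,0],0.4],
    [[0,0,0],[0,0,0],0.3],
    [[0,0,0],[0,0,0],0.3],
    [[0,0,0],[0,0,0],0.3]
  ],
  "grip_force": 50
}}

```text
t: 24.55
tcp_pos: [0.4789, 0.2007, 0.0541]
tcp_rot: [-180.0, -0.8, -0.0]
wrist_force: [0.9, -0.1, 0.2]
finger_gap: 0.0477
```

```bash
python3 - <<'E'
from h import *
print(state()['tcp_pos'],state()['tcp_rot'],state()['wrist_force'],state()['finger_gap']); im,ci=snap('wrist','wrist23'); boards('wrist23',.048)
E
```

```text
[0.47886495 0.20074489 0.05408855] [-1.79966033e+02 -7.99247444e-01 -3.99223781e-02] [ 0.91594855 -0.09000859  0.20343081] 0.04773104430182347
g (0, 49, 46, 168) c [0.5399 0.2927] size [0.02  0.069] yaw -13.0
r (183, 34, 137, 281) c [0.5191 0.201 ] size [0.05 0.12] yaw -0.0
```

{"op": "carry_out", "data": {
  "deltas": [
    [[0,0,-0.01],[0,0,0],0.3],
    [[0,0,-0.02],[0,0,0],0.3],
    [[0,0,-0.03],[0,0,0],0.3],
    [[0,0,-0.04],[0,0,0],0.3],
    [[0,0,-0.04],[0,0,0],0.3],
    [[0,0,0],[0,0,0],0.3]
  ]
}}

```text
t: 25.2
tcp_pos: [0.4782, 0.2011, 0.1987]
tcp_rot: [-179.9, -1.2, -0.0]
wrist_force: [0.7, 0.8, -1.0]
finger_gap: 0.0484
```

```bash
python3 - <<'E'
from h import *
print(state()['tcp_pos'],state()['tcp_rot'],state()['wrist_force'],state()['finger_gap']); im,ci=snap('wrist','wrist24'); boards('wrist24',.19)
E
```

```text
[0.47820371 0.201132   0.19871301] [-1.79853299e+02 -1.19993810e+00 -3.04427140e-02] [ 0.65117608  0.82779082 -1.03234049] 0.0484229638620106
g (61, 0, 88, 159) c [0.5628 0.2573] size [0.058 0.023] yaw 5.4
r (183, 35, 136, 279) c [0.518  0.2014] size [0.122 0.052] yaw 0.1
```

View pics/wrist24.png

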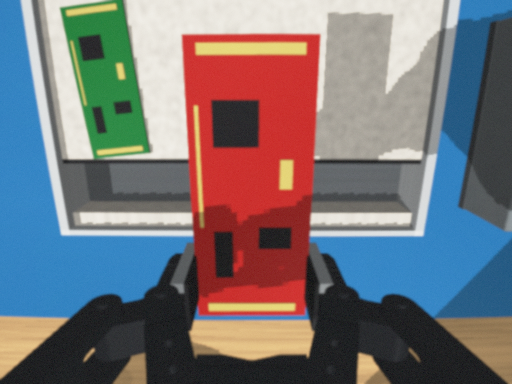

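{"op": "carry_out", "data": {
  "deltas": [
    [[0.001,0.03,0],[0,-1.2,0],0.3],
    [[0.002,0.045,0],[0,0,0],0.3],
    [[0.002,0.045,0],[0,0,0],0.3],
    [[0.002,0.045,0],[0,0,0],0.3],
    [[0.002,0.045,0],[0,0,0],0.3],
    [[0.002,0.045,0],[0,0,0],0.3],
    [[0.002,0.045,0],[0,0,0],0.3],
    [[0,0.045,0],[0,0,0],0.3]
  ]
}}

```text
t: 26.05
tcp_pos: [0.489, -0.1461, 0.1924]
tcp_rot: [-179.9, 0.5, -0.0]
wrist_force: [0.8, 0.1, -0.2]
finger_gap: 0.0483
```

{"op": "carry_out", "data": {
  "deltas": [
    [[0,0.025,0],[0,0,0],0.3],
    [[0,0,0],[0,0,0],0.3],
    [[0,0,0],[0,0,0],0.3]
  ]
}}

```text
t: 26.35
tcp_pos: [0.4889, -0.1694, 0.1923]
tcp_rot: [-179.9, 0.6, -0.1]
wrist_force: [-0.3, -0.1, -0.7]
finger_gap: 0.0481
```

```bash
python3 - <<'E'
from h import *
print(state()['tcp_pos'],state()['tcp_rot'],state()['wrist_force'],state()['finger_gap']); im,ci=snap('wrist','wrist25'); boards('wrist25',.19);boards('wrist25',.045)
E
```

```text
[ 0.48894211 -0.16937576  0.19233692] [-1.79931263e+02  5.68159208e-01 -1.16283350e-01] [-0.2896202  -0.14315626 -0.65487038] 0.048084382650205815
g (417, 209, 64, 14) c [ 0.5207 -0.2508] size [0.027 0.006] yaw 89.6
g (428, 52, 84, 106) c [ 0.5642 -0.2518] size [0.038 0.029] yaw 0.3
b (319, 51, 86, 173) c [ 0.5501 -0.2098] size [0.065 0.027] yaw 0.2
r (181, 33, 140, 281) c [ 0.5304 -0.169 ] size [0.116 0.049] yaw 0.1
g (417, 209, 64, 14) c [ 0.4588 -0.3494] size [0.059 0.013] yaw 89.6
g (428, 52, 84, 106) c [ 0.555  -0.3514] size [0.083 0.064] yaw 0.3
b (319, 51, 86, 173) c [ 0.5239 -0.2587] size [0.145 0.059] yaw 0.2
r (181, 33, 140, 281) c [ 0.4802 -0.1684] size [0.257 0.108] yaw 0.1
```

View pics/wrist25.png

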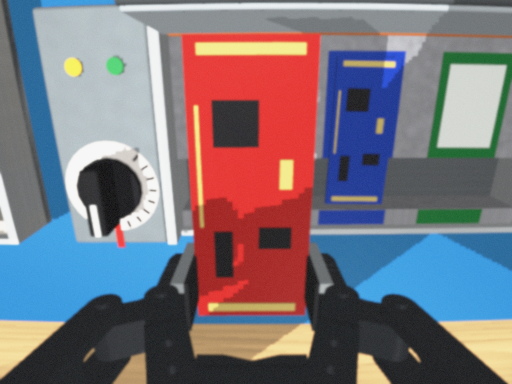

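{"op": "carry_out", "data": {
  "deltas": [
    [[0.001,0,0.03],[0,0.5,0],0.3],
    [[0,0,0.03],[0,0,0],0.3],
    [[0,0,0.03],[0,0,0],0.3],
    [[0,0,0.03],[0,0,0],0.3],
    [[0,0,0.013],[0,0,0],0.3],
    [[0,0,0],[0,0,0],0.3]
  ]
}}

```text
t: 27.0
tcp_pos: [0.4899, -0.1682, 0.0589]
tcp_rot: [-179.9, 0.1, 0.0]
wrist_force: [-0.3, -0.3, 0.3]
finger_gap: 0.0478
```

```bash
python3 - <<'E'
from h import *
print(state()['tcp_pos'],state()['tcp_rot'],state()['wrist_force'],state()['finger_gap']); im,ci=snap('wrist','wrist26'); boards('wrist26',.055)
E
```

```text
[ 0.48986551 -0.16819476  0.05892163] [-1.79902605e+02  1.34099107e-01  3.02655405e-02] [-0.30580668 -0.30470595  0.34931697] 0.04784674448876298
b (387, 20, 125, 313) c [ 0.5273 -0.253 ] size [0.135 0.056] yaw 0.3
r (173, 19, 160, 316) c [ 0.5271 -0.1686] size [0.135 0.055] yaw 0.2
```

View pics/wrist26.png

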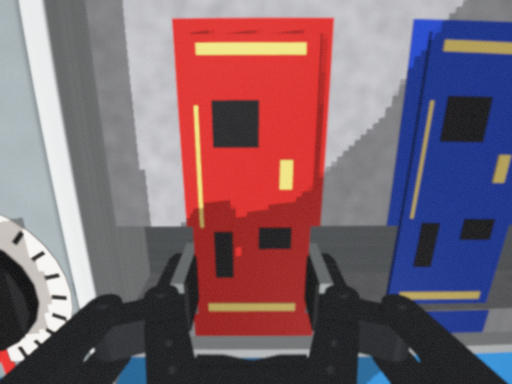

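{"op": "carry_out", "data": {
  "deltas": [
    [[0.001,0,0.0025],[0,0,0],0.3],
    [[0,0,0.002],[0,0,0],0.3],
    [[0,0,0],[0,0,0],0.3],
    [[0,0,0],[0,0,0],0.7],
    [[0,0,0],[0,0,0],0.7],
    [[0,0,0],[0,0,0],0.7],
    [[0,0,0],[0,0,0],0.7]
  ]
}}

```text
t: 27.75
tcp_pos: [0.4914, -0.1694, 0.0557]
tcp_rot: [-180.0, -0.0, -0.0]
wrist_force: [-0.7, 0.7, 0.3]
finger_gap: 0.0597
```

{"op": "carry_out", "data": {
  "deltas": [
    [[0,0,-0.03],[0,0,0],0.7],
    [[0,0,-0.04],[0,0,0],0.7],
    [[0,0,-0.04],[0,0,0],0.7],
    [[0,0,-0.04],[0,0,0],0.7],
    [[0,0,0],[0,0,0],0.7],
    [[0,0,0],[0,0,0],0.7]
  ]
}}

```text
t: 28.35
tcp_pos: [0.4913, -0.1694, 0.2062]
tcp_rot: [180.0, -0.1, -0.0]
wrist_force: [-0.7, 0.5, -0.5]
finger_gap: 0.0598
```

```bash
python3 - <<'E'
from h import *
print(state()['tcp_pos'],state()['tcp_rot'],state()['wrist_force'],state()['finger_gap']); im,ci=snap('wrist','wrist27'); boards('wrist27',.047)
E
```

```text
[ 0.49128167 -0.16937143  0.2061561 ] [ 1.79972681e+02 -1.11179863e-01 -3.51768096e-02] [-0.7296013   0.50703874 -0.49351569] 0.05984637508301278
g (409, 208, 61, 14) c [ 0.4592 -0.348 ] size [0.058 0.013] yaw 89.8
g (419, 60, 81, 100) c [ 0.5547 -0.3476] size [0.083 0.059] yaw 0.3
b (316, 59, 79, 163) c [ 0.5242 -0.2583] size [0.143 0.058] yaw 0.5
r (215, 60, 71, 163) c [ 0.5234 -0.1685] size [0.143 0.058] yaw 0.2
```

View pics/wrist27.png

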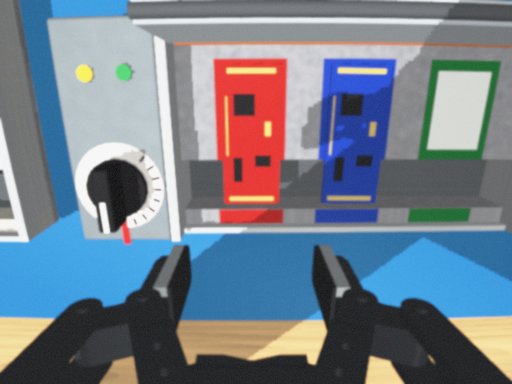

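{"op": "carry_out", "data": {
  "deltas": [
    [[0,-0.03,-0.03],[0,0,0],0.4],
    [[0,-0.048,-0.03],[0,0,0],0.2],
    [[0,-0.048,0],[0,0,0],0],
    [[0,-0.048,0],[0,0,0],0],
    [[0,-0.048,0],[0,0,0],0],
    [[0,-0.048,0],[0,0,0],0],
    [[0,-0.048,0],[0,0,0],0],
    [[0,-0.048,0],[0,0,0],0]
  ]
}}

```text
t: 29.2
tcp_pos: [0.4909, 0.1929, 0.2605]
tcp_rot: [180.0, 0.1, -0.0]
wrist_force: [1.1, 0.1, 0.1]
finger_gap: -0.0001
```

{"op": "carry_out", "data": {
  "deltas": [
    [[0,-0.048,0],[0,0,0],0],
    [[0,-0.045,0],[0,0,0],0],
    [[0,0,0],[0,0,0],0],
    [[0,0,0],[0,0,0],0]
  ]
}}

```text
t: 29.6
tcp_pos: [0.4909, 0.2846, 0.2603]
tcp_rot: [179.9, 0.1, 0.1]
wrist_force: [0.0, -0.3, -0.3]
finger_gap: 0.0003
```

```bash
python3 - <<'E'
from h import *
print(state()['tcp_pos'],state()['tcp_rot'],state()['wrist_force'],state()['finger_gap']); im,ci=snap('wrist','wrist28'); boards('wrist28',.048)
E
```

```text
[0.49093215 0.28458779 0.2603017 ] [1.79932388e+02 1.40744717e-01 7.92413145e-02] [ 0.00560885 -0.2802217  -0.30302629] 0.0003445853578599052
g (183, 25, 63, 130) c [0.5669 0.3195] size [0.119 0.048] yaw 5.4
```

View pics/wrist28.png

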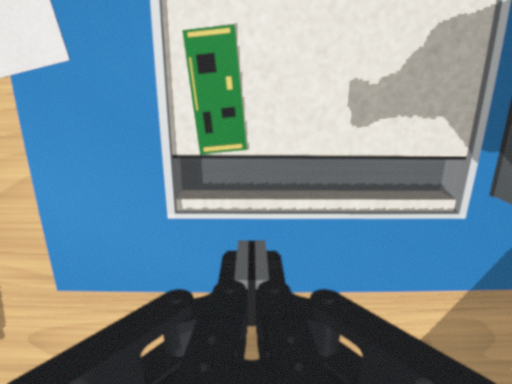

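{"op": "carry_out", "data": {
  "deltas": [
    [[0.02,-0.009,0.03],[0,0,0],0],
    [[0.02,-0.009,0.03],[0,0,0],0],
    [[0.02,-0.009,0.03],[0,0,0],0],
    [[0.016,-0.008,0.03],[0,0,0],0],
    [[0,0,0.03],[0,0,0],0],
    [[0,0,0.022],[0,0,0],0],
    [[0,0,0],[0,0,0],0],
    [[0,0,0],[0,0,0],0]
  ]
}}

```text
t: 30.45
tcp_pos: [0.5681, 0.3178, 0.0905]
tcp_rot: [180.0, 0.0, -0.1]
wrist_force: [0.0, -1.0, 0.3]
finger_gap: 0.0004
```

{"op": "carry_out", "data": {
  "deltas": [
    [[-0.001,-0.0015,0.01],[0,0,0],0],
    [[0,0,0.006],[0,0,0],0],
    [[0,0,0.001],[0,0,0],0],
    [[0,0,0],[0,0,0],0]
  ]
}}

```text
t: 30.85
tcp_pos: [0.5667, 0.3206, 0.0735]
tcp_rot: [-180.0, -0.0, -0.0]
wrist_force: [0.2, 0.8, 0.1]
finger_gap: -0.0
```

{"op": "carry_out", "data": {
  "deltas": [
    [[0,0,0.0005],[0,0,0],0],
    [[0,0,0],[0,0,0],0]
  ]
}}

```text
t: 31.05
tcp_pos: [0.5668, 0.3206, 0.0731]
tcp_rot: [-180.0, -0.1, -0.0]
wrist_force: [-0.7, -0.1, 1.6]
finger_gap: -0.0005
```

{"op": "carry_out", "data": {
  "deltas": [
    [[0,0,0.0007],[0,0,0],0],
    [[-0.0068,0.0022,0],[0,0,0.8],0],
    [[-0.0068,0.0022,0],[0,0,0.8],0],
    [[-0.0068,0.0022,0],[0,0,0.8],0],
    [[-0.0068,0.0023,0],[0,0,0.8],0]
  ]
}}

```text
t: 31.55
tcp_pos: [0.54, 0.3125, 0.0731]
tcp_rot: [-179.9, -0.2, -3.3]
wrist_force: [2.2, 0.9, 6.4]
finger_gap: -0.0001
```

{"op": "carry_out", "data": {
  "deltas": [
    [[-0.0068,0.0025,0],[0,0,0.8],0],
    [[-0.0068,0.0026,0],[0,0,0.8],0],
    [[-0.0068,0.0026,0],[0,0,0.7],0],
    [[0,0,0],[0,0,0],0]
  ]
}}

```text
t: 31.95
tcp_pos: [0.5183, 0.306, 0.0731]
tcp_rot: [-179.9, -0.1, -5.6]
wrist_force: [-2.9, -0.1, 8.7]
finger_gap: 0.0001
```

{"op": "carry_out", "data": {
  "deltas": [
    [[0,0,-0.03],[0,0,0],0],
    [[0,0,-0.03],[0,0,-5.4],0.4],
    [[-0.02,0,0],[0,0,0],0.75],
    [[-0.021,0,0],[0,0,0],0.75],
    [[0,0,0],[0,0,0],0.75],
    [[0,0,0],[0,0,0],0.75],
    [[0,0,0],[0,0,0],0.75]
  ]
}}

```text
t: 32.65
tcp_pos: [0.4781, 0.3061, 0.1321]
tcp_rot: [-180.0, -0.1, -0.1]
wrist_force: [0.7, -0.2, 0.2]
finger_gap: 0.0641
```

```bash
python3 - <<'E'
from h import *
print(state()['tcp_pos'],state()['tcp_rot'],state()['wrist_force'],state()['finger_gap']); im,ci=snap('wrist','wrist29'); boards('wrist29',.048)
E
```

```text
[0.47812216 0.30613629 0.13209712] [-1.79971853e+02 -6.40651766e-02 -1.45332908e-01] [ 0.65618096 -0.2284584   0.17551761] 0.06408501388751982
g (211, 54, 83, 185) c [0.5191 0.3054] size [0.051 0.119] yaw -0.1
```

View pics/wrist29.png

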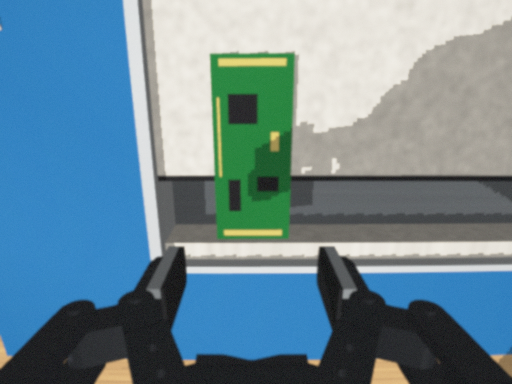

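Aligned; descend, grip, lift.

{"op": "carry_out", "data": {
  "deltas": [
    [[0,0.0007,0.03],[0,0,0],0.75],
    [[0,0,0.03],[0,0,0],0.75],
    [[0,0,0.0185],[0,0,0],0.75],
    [[0,0,0],[0,0,0],0.75],
    [[0,0,0],[0,0,0],0.4],
    [[0,0,0],[0,0,0],0.3],
    [[0,0,0],[0,0,0],0.3],
    [[0,0,0],[0,0,0],0.3]
  ],
  "grip_force": 50
}}

```text
t: 33.5
tcp_pos: [0.4777, 0.3055, 0.0544]
tcp_rot: [-180.0, -0.1, -0.1]
wrist_force: [-0.3, -0.3, -0.2]
finger_gap: 0.0481
```

{"op": "carry_out", "data": {
  "deltas": [
    [[0,0,-0.01],[0,0,0],0.3],
    [[0,0,-0.02],[0,0,0],0.3],
    [[0,0,-0.03],[0,0,0],0.3],
    [[0,0,-0.04],[0,0,0],0.3],
    [[0,0,-0.04],[0,0,0],0.3],
    [[0,0,0],[0,0,0],0.3]
  ]
}}

```text
t: 34.1
tcp_pos: [0.4788, 0.3061, 0.1994]
tcp_rot: [-179.8, -0.5, -0.1]
wrist_force: [-0.2, -0.3, -0.5]
finger_gap: 0.0484
```

```bash
python3 - <<'E'
from h import *
print(state()['tcp_pos'],state()['tcp_rot'],state()['wrist_force'],state()['finger_gap']); im,ci=snap('wrist','wrist30'); boards('wrist30',.19)
E
```

```text
[0.47878212 0.30611476 0.19942627] [-1.79759338e+02 -4.90675070e-01 -1.29480846e-01] [-0.19774397 -0.32996872 -0.4992856 ] 0.04837874941500631
g (181, 31, 139, 281) c [0.5193 0.3064] size [0.123 0.052] yaw 0.1
```

View pics/wrist30.png

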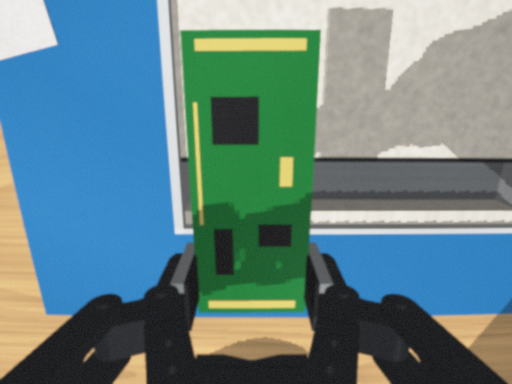

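{"op": "carry_out", "data": {
  "deltas": [
    [[0.001,0.03,0],[0,-0.5,0],0.3],
    [[0.001,0.045,0],[0,0,0],0.3],
    [[0.001,0.045,0],[0,0,0],0.3],
    [[0.001,0.045,0],[0,0,0],0.3],
    [[0.001,0.045,0],[0,0,0],0.3],
    [[0.001,0.045,0],[0,0,0],0.3],
    [[0.001,0.045,0],[0,0,0],0.3],
    [[0.001,0.045,0],[0,0,0],0.3]
  ]
}}

```text
t: 34.95
tcp_pos: [0.4838, -0.0414, 0.1928]
tcp_rot: [-180.0, 0.5, -0.1]
wrist_force: [1.2, -0.3, -0.2]
finger_gap: 0.0484
```

{"op": "carry_out", "data": {
  "deltas": [
    [[0.001,0.045,0],[0,0,0],0.3],
    [[0.001,0.045,0],[0,0,0],0.3],
    [[0.001,0.045,0],[0,0,0],0.3],
    [[0.001,0.045,0],[0,0,0],0.3],
    [[0.0005,0.045,0],[0,0,0],0.3],
    [[0,0.045,0],[0,0,0],0.3],
    [[0,0.04,0],[0,0,0],0.3],
    [[0,0,0],[0,0,0],0.3]
  ]
}}

```text
t: 35.75
tcp_pos: [0.4875, -0.3538, 0.192]
tcp_rot: [-180.0, 0.5, -0.4]
wrist_force: [-0.4, 0.7, -0.7]
finger_gap: 0.048
```

```bash
python3 - <<'E'
from h import *
print(state()['tcp_pos'],state()['tcp_rot'],state()['wrist_force'],state()['finger_gap']); im,ci=snap('wrist','wrist31'); boards('wrist31',.19);boards('wrist31',.045)
E
```

```text
[ 0.48748351 -0.35379406  0.19204093] [-179.99226828    0.50104601   -0.35305935] [-0.35052158  0.6723068  -0.68152731] 0.04802953770607054
g (181, 29, 140, 282) c [ 0.5306 -0.354 ] size [0.049 0.115] yaw -0.3
b (89, 50, 90, 174) c [ 0.5492 -0.3106] size [0.065 0.026] yaw 0.3
r (0, 54, 81, 170) c [ 0.549  -0.2691] size [0.065 0.028] yaw 0.2
g (181, 29, 140, 282) c [ 0.4825 -0.3539] size [0.109 0.255] yaw -0.3
b (89, 50, 90, 174) c [ 0.5237 -0.2579] size [0.145 0.058] yaw 0.3
r (0, 54, 81, 170) c [ 0.5234 -0.166 ] size [0.144 0.061] yaw 0.2
```

View pics/wrist31.png

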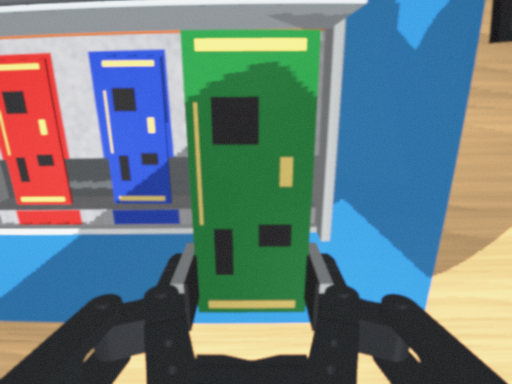

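{"op": "carry_out", "data": {
  "deltas": [
    [[0.003,-0.0055,0.02],[0,0.4,-0.5],0.3],
    [[0,0,0.03],[0,0,0],0.3],
    [[0,0,0.03],[0,0,0],0.3],
    [[0,0,0.03],[0,0,0],0.3],
    [[0,0,0.022],[0,0,0],0.3],
    [[0,0,0],[0,0,0],0.3]
  ]
}}

```text
t: 36.4
tcp_pos: [0.4898, -0.342, 0.0584]
tcp_rot: [-179.7, 0.3, 0.4]
wrist_force: [-0.7, 0.1, 1.3]
finger_gap: 0.0486
```

```bash
python3 - <<'E'
from h import *
print(state()['tcp_pos'],state()['tcp_rot'],state()['wrist_force'],state()['finger_gap']); im,ci=snap('wrist','wrist32'); boards('wrist32',.055)
E
```

```text
[ 0.4898053  -0.34199974  0.05837082] [-179.74626669    0.33093418    0.41380367] [-0.68201644  0.13692274  1.26288647] 0.04855787487592503
g (181, 15, 172, 320) c [ 0.5277 -0.3465] size [0.135 0.059] yaw 0.2
b (0, 17, 133, 315) c [ 0.5272 -0.2631] size [0.135 0.058] yaw 0.2
```

View pics/wrist32.png

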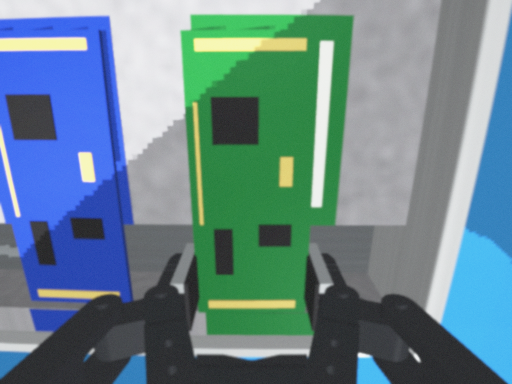

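{"op": "carry_out", "data": {
  "deltas": [
    [[0.0015,0.006,0],[0,0,0],0.3],
    [[0,0,0.0025],[0,0,0],0.3],
    [[0,0,0.001],[0,0,0],0.3],
    [[0,0,0],[0,0,0],0.3],
    [[0,0,0],[0,0,0],0.3]
  ]
}}

```text
t: 36.95
tcp_pos: [0.4925, -0.3502, 0.0581]
tcp_rot: [-180.0, 0.1, 0.4]
wrist_force: [-0.1, 0.6, -1.5]
finger_gap: 0.0477
```

```bash
python3 - <<'E'
from h import *
print(state()['tcp_pos'],state()['tcp_rot'],state()['wrist_force'],state()['finger_gap']); im,ci=snap('wrist','wrist33'); boards('wrist33',.05)
E
```

```text
[ 0.4925147  -0.35016441  0.05811422] [-1.79995374e+02  5.64234591e-02  3.57701348e-01] [-0.05984898  0.55855106 -1.52934018] 0.047736169867582945
g (169, 24, 160, 315) c [ 0.5261 -0.3486] size [0.14  0.058] yaw 0.3
b (0, 26, 115, 311) c [ 0.5254 -0.2643] size [0.054 0.147] yaw -8.7
```

View pics/wrist33.png

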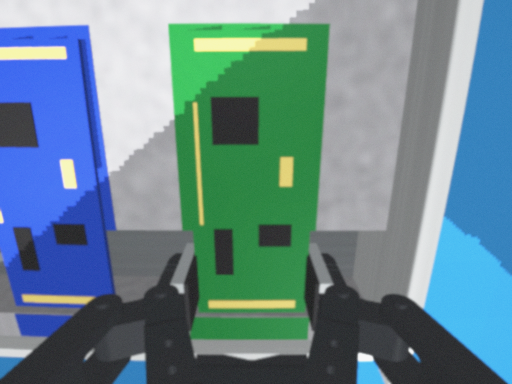

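Centred. Lower 3 mm, release, lift.

{"op": "carry_out", "data": {
  "deltas": [
    [[0,0,0.003],[0,0,0],0.3],
    [[0,0,0],[0,0,0],0.3],
    [[0,0,0],[0,0,0],0.7],
    [[0,0,0],[0,0,0],0.7],
    [[0,0,0],[0,0,0],0.7],
    [[0,0,0],[0,0,0],0.7]
  ]
}}

```text
t: 37.6
tcp_pos: [0.4925, -0.3502, 0.0548]
tcp_rot: [-180.0, 0.1, 0.4]
wrist_force: [-0.2, -0.2, 0.0]
finger_gap: 0.0603
```

{"op": "carry_out", "data": {
  "deltas": [
    [[0,0,-0.03],[0,0,0],0.7],
    [[0,0,-0.04],[0,0,0],0.7],
    [[0,0,-0.04],[0,0,0],0.7],
    [[0,-0.04,-0.04],[0,0,0],0.7],
    [[0,-0.05,-0.04],[0,0,0],0.7],
    [[0,0,-0.04],[0,0,0],0.7],
    [[0,0,0],[0,0,0],0.7],
    [[0,0,0],[0,0,0],0.7]
  ]
}}

```text
t: 38.4
tcp_pos: [0.4924, -0.2758, 0.2721]
tcp_rot: [180.0, -0.0, 0.4]
wrist_force: [-0.1, -0.7, -0.3]
finger_gap: 0.0597
```

```bash
python3 - <<'E'
from h import *
print(state()['tcp_pos'],state()['tcp_rot'],state()['wrist_force'],state()['finger_gap']); im,ci=snap('wrist','wrist34'); boards('wrist34',.047)
cv2.imwrite('pics/w34.png',cv2.resize(im,(800,600),interpolation=cv2.INTER_CUBIC)[:,:,::-1])
im,_=snap('side','side34'); cv2.imwrite('pics/side34b.png',cv2.resize(im[60:290,140:360],None,fx=2.6,fy=2.6)[:,:,::-1])
E
```

```text
[ 0.49237014 -0.27576139  0.27214269] [ 1.79950032e+02 -1.63079940e-02  3.80142548e-01] [-0.07914371 -0.66284749 -0.25528673] 0.059689502554271266
g (290, 66, 62, 134) c [ 0.5245 -0.3483] size [0.143 0.058] yaw 0.3
b (206, 66, 58, 134) c [ 0.5236 -0.2587] size [0.142 0.058] yaw 0.4
r (119, 66, 64, 134) c [ 0.5233 -0.1691] size [0.143 0.058] yaw 0.2
```

View pics/w34.png

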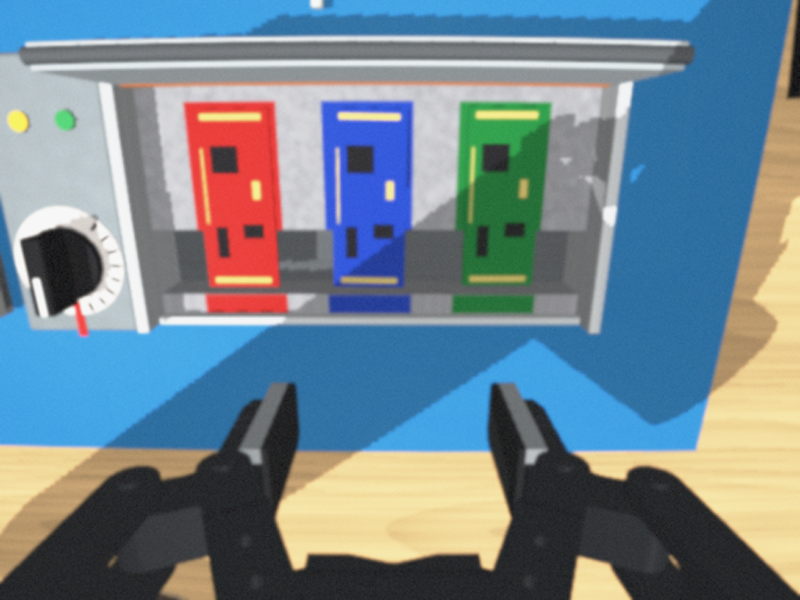

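View pics/side34b.png

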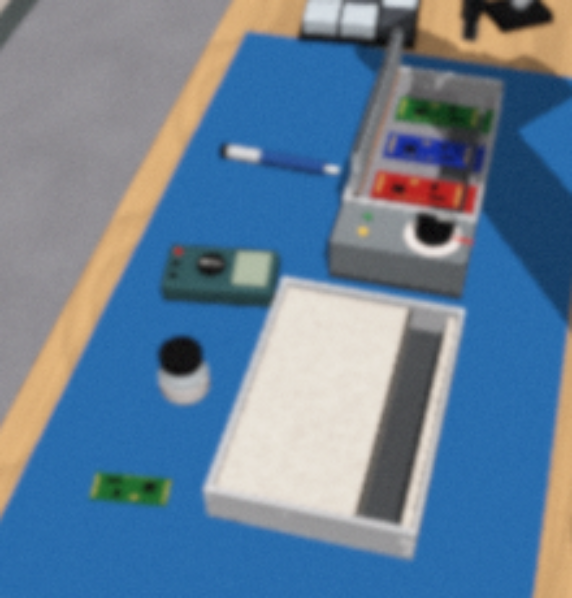

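```bash
python3 - <<'E'
from h import *
_,w=load('wrist34'); f=lambda x,y:(x*.64,y*.64)
for n,a,b in [('r',(230,117),(243,280)),('b',(369,117),(368,281)),('g',(506,115),(497,279))]:
    p=onplane(w,[f(*a),f(*b)],.048); print(n,p.mean(0).round(4),(p[0]-p[1]).round(4))
print(onplane(w,[f(368,292),f(300,233)],.045))
# knob tip/mark
print(onplane(w,[f(42,315)],.106),onplane(w,[f(35,280)],.106),onplane(w,[f(80,310)],.071),onplane(w,[f(84,334)],.071))
E
```

```text
r [ 0.5309 -0.1692  0.048 ] [ 0.1102 -0.0006  0.    ]
b [ 0.5308 -0.2592  0.048 ] [ 0.1105 -0.0015  0.    ]
g [ 0.5329 -0.3496  0.048 ] [0.1105 0.0018 0.    ]
[[ 0.46642857 -0.2582209   0.045     ]
 [ 0.50933808 -0.21101767  0.045     ]]
[[ 0.46934111 -0.0587236   0.106     ]] [[ 0.49188185 -0.05921772  0.106     ]] [[ 0.46035232 -0.06030683  0.071     ]] [[ 0.44250645 -0.05971168  0.071     ]]
```

```bash
python3 -c "
from plant import ticket
print(ticket.sign_off())"
```

```text
the job is handed in; nothing more can be done
None
```

I set the knob to zero, folded the cover, moved all three boards from the shelf into their bays, and handed the job in at about 38 s. The hand-in gave no verdict, so what follows rests on my own measurements.

- **Knob:** I turned it about 36 degrees clockwise. In the last wrist picture the pointer lay along the red zero mark, within about 2 degrees.
- **Cover:** I pushed it until it hit its end stop, where the force rose to about 28 N. Later pictures show the panels still standing folded.
- **Boards:** Red, blue and green each lie component side up on the bed. By the last measurement each centre is within about 3 mm of its bay's centre and within about 1 degree of square. I took the shelf green, the middle-sized of the three, and left the small and large look-alikes where they were.
- **Bystanders:** The meter, pump and jar look unmoved by eye in the side picture. I did not measure them.
- **What disagreed:** Estimates of the bays' x ran from 0.530 to 0.535 m, depending on which feature I measured. I used 0.532 m, and the spread is well inside the 15 mm allowed.
- **Hand clearance:** The gripper was clear of everything at hand-in.

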